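# Hang the open clips in the case and lock its lid

### The arm

A 6-joint arm with a two-finger parallel gripper is mounted at the origin on the work surface. World frame = base frame: x ahead of the robot, y to its left, z up, the work surface at z = 0. Lengths are in m, angles in rad, forces in N, time in s.
With the tool pointing down it reaches from about 0.275 to 0.825 m from the base axis. Payload 5.2 kg.
Tool frame: the origin (TCP) lies midway between the tips of the shut fingers; the grasp point (between the pads) lies 19 mm behind it; z points along the fingers, y is the line along which they close (so a half turn about z gives the same grasp; the last joint's range is limited). The gripper opens to 93 mm and grips with 3 to 60 N. Pads are 15 mm wide; open, the fingers measure 128 mm over their backs; the gripper's body (75 mm by 188 mm) begins 65 mm behind the grasp point.
Start: joints at [-1.322, 0.259, 1.535, -0, 1.348, -0.203], TCP at [0.24, -0.495, 0.219] pointing down, gripper open.
Joint ranges: [-3.14, 3.14], [-0.91, 2.08], [0.19, 2.58], [-1.22, 4.36], [0.22, 2.71], [-3.12, 3.12]. Speed limits (rad/s): [2.57, 2.57, 3.14, 3.14, 3.14, 3.14].

### API

Orientations are given as a rotation vector (axis times angle).
In Python, from workcell import manip gives the robot as it stands. The module is installed in compiled form; this text tells all that it offers.
- The arm moves only by the tool carry_out, never from a script. Its argument "deltas" is text: rows parted by semicolons, each of 7 numbers parted by spaces: the turn, a rotation vector about the tool's x, y, z in rad, then the shift along the tool's x, y, z in m, then the opening, from -1 (shut) to 1 (fully open). A call has 1 to 10 rows; each row shifts and turns the commanded pose from where the row before left it, along the tool's axes as they then stand; what a row does not reach is not made up. A row lasts 1/8 s, in which the tool goes at most 62.5 mm and 10.7 degrees, less where a joint would pass 70% of its speed; a pose out of reach is approached as far as the arm can. A call with a gripper value outside its range is refused whole. The fingers move at their own pace and stop on an object; "squeeze" is the grip in N (left out, the last holds). Time passes only in rows, so rows that do not move let the fingers close. It gives the time, the measured TCP pose, the force, the opening and the grip force at its end, in the units of the state.
- manip.sense(): the state, without advancing time (a new reading comes with each control period).
- manip.snapshot(name): name is "scene" or "side" or "wrist"; returns a dict with "frame" (400x640x3 uint8, red, green, blue), "range_z" (400x640 float32, m along the optical axis (not along the pixel's ray), 0 where there is no reading), "K" (3x3 intrinsics, pixels), "rvec" (rotation vector, rad) and "tvec" (3), from world to camera coordinates, as OpenCV has them. Camera axes: x right, y down, z forward; pixel columns grow to the right and rows downward; lengths in m; the calibration is good to about 2 mm. A picture is of the moment at which its call begins.
- manip.job_done(): hands the job in; it is judged then, once.
Trained networks look in a picture, given as the dict that the camera call returned (one of the last four; its "shot" number tells which), for a name from the list of things; names that differ only in an ending like _2 or _b are one class to them, and where a whole thing is asked for, a point or a joint stands for the part that bears it (a point fixed in the world has none). Each returns a list of dicts, best first, with "score" (0 to 1); they miss things now and then, are a little off and sometimes report something else, mostly with a low value. They report only what shows in the picture. A call takes as long as a camera call.
- manip.look_for(picture, target): "position" ([column, row] in pixels, amid what is visible of it).
The state is a dict: "clock": time; "qpos": joint angles; "joint_vel": joint speeds; "joint_efforts": joint torques, N m; "tcp_pos": TCP position; "tool_rot": TCP orientation; "wrist_force": force on the tool from outside, world axes, zero at the start; "wrist_torque": the same for the moment, N m; "width": finger opening in m; "grasp_force": force on a finger pad.
Only numpy, scipy, OpenCV 4.12 (cv2) and the standard library are available. Lean on these libraries where they do the work, as an engineer would, in place of code of your own. Each camera call takes 0.05 s, during which the arm holds its last target. There are 200 camera calls.

### The job

Turn the red turnbutton aside and open the clear case's lid fully, then hang every orange open clip that stands on the bench on the steel rod inside the case, pushing each one over the rod through its gap so that it hangs upright, free and still. Then shut the lid fully and turn the turnbutton back over it to secure it. Leave the bowl, the tins and the mallet where they are.

Things in the scene. Friction and masses are not known exactly. Their poses are not given: they have to be found in the camera images.
- case: Clear plastic storage case with blue rims, fixed to the bench, 180 mm (x) by 340 mm (y), walls 125 mm high and 8 mm thick, floor 6 mm. Origin: centre of the underside; x points from the turnbutton side (front, toward the robot) to the hinge side, y along the rod, z up.
- rod_mid (a point): Middle of the axis of the fixed steel rod (12 mm in diameter) which runs along the case's y from wall to wall inside the case (324 mm), 70 mm above the bench and 28 mm in front of the case's centre. Axes as the case. A hung clip rests with the inside top of its ring on the rod, so its origin is then 48 mm below this axis.
- lid (a joint): Clear lid hinged along the case's rear (+x) top edge: 0 = shut, grows as the front edge rises, stop at 1.75 rad (just past vertical; leave it near there to have room above the rod). A stiff hinge (0.35 N m friction) keeps the lid where it is left; lid 220 g; about 4 N at the handle lifts it.
- lid_handle (a point): Middle of the lid's steel bar handle: 12 mm round bar along the case's y, 90 mm between its end posts, 40 mm above the lid's top face, 155 mm from the hinge line measured along the lid and 48 mm off it at right angles. The lid is 180 mm deep and 8 mm thick, its underside at 125 mm height when shut.
- lid_hinge (a point): Middle of the lid's hinge line, 125 mm above the bench; the line runs along the case's y. This frame turns with the lid and has the case's axes when the lid is shut.
- turnbutton (a joint): Red turnbutton on an upright pivot on a bracket at the front of the case. 0 = its wing lies along the case's +y, beside the lid and clear of it; it grows clockwise seen from above to a stop at 1.57 = wing pointing to the case's +x, over the lid's front edge (secured). Friction 0.04 N m keeps it where it is left.
- turnbutton_grip (a point): Point on the turnbutton's pivot axis, at 160 mm height, in the upper part of its upright grip rib: rib 14 mm thick, 36 mm long (along the wing, centred on the pivot), from 144 to 170 mm height. The flat wing below it, 8 mm thick and 18 mm wide, reaches 50 mm from the pivot. Frame turns with the button: y along the wing, z up.
- clip1: Orange open C clip standing gap-down on the bench (170 g). z up, y along its bore, x across the gap; origin midway between the lips' undersides. Octagonal ring 66 mm wide, 30 mm long (y), bore 46 mm centred at z 31 mm, gap 22 mm; 6 mm steel lips reach x +-35, y +-28 mm. Black grip tab on top: 24 (x) by 20 (y) mm, z 62 to 92 mm. Symmetric under a half turn. May be absent.
- clip2: Orange open C clip standing gap-down on the bench (170 g). z up, y along its bore, x across the gap; origin midway between the lips' undersides. Octagonal ring 66 mm wide, 30 mm long (y), bore 46 mm centred at z 31 mm, gap 22 mm; 6 mm steel lips reach x +-35, y +-28 mm. Black grip tab on top: 24 (x) by 20 (y) mm, z 62 to 92 mm. Symmetric under a half turn. May be absent.
- clip3: Orange open C clip standing gap-down on the bench (170 g). z up, y along its bore, x across the gap; origin midway between the lips' undersides. Octagonal ring 66 mm wide, 30 mm long (y), bore 46 mm centred at z 31 mm, gap 22 mm; 6 mm steel lips reach x +-35, y +-28 mm. Black grip tab on top: 24 (x) by 20 (y) mm, z 62 to 92 mm. Symmetric under a half turn. May be absent.
- clip4: Orange open C clip standing gap-down on the bench (170 g). z up, y along its bore, x across the gap; origin midway between the lips' undersides. Octagonal ring 66 mm wide, 30 mm long (y), bore 46 mm centred at z 31 mm, gap 22 mm; 6 mm steel lips reach x +-35, y +-28 mm. Black grip tab on top: 24 (x) by 20 (y) mm, z 62 to 92 mm. Symmetric under a half turn. May be absent.
- clip1_seat (a point): Middle of the inside top of clip1's ring (54 mm above the clip's origin), the place that rests on the rod.
- clip2_seat (a point): Middle of the inside top of clip2's ring (54 mm above the clip's origin), the place that rests on the rod.
- clip3_seat (a point): Middle of the inside top of clip3's ring (54 mm above the clip's origin), the place that rests on the rod.
- clip4_seat (a point): Middle of the inside top of clip4's ring (54 mm above the clip's origin), the place that rests on the rod.
- bowl: Bystander: blue ceramic bowl, 140 mm across, 65 mm high; origin under its centre.
- tin_a: Bystander: closed tin with a green label, 80 mm across, 90 mm high; origin under its centre.
- tin_b: Bystander: closed tin with a yellow label, 80 mm across, 90 mm high; origin under its centre.
- mallet: Bystander: beige mallet lying on the bench, 255 mm long, head 60 mm thick and 100 mm wide; origin on the bench under a point of the handle, 55 mm from the head's axis; head toward +x.

How it is judged:
On the way, in this order (a step that is already met when the one before it is completed fails the run):
1. the turnbutton is turned clear of the still shut lid (value of joint turnbutton below 0.3 rad and value of joint lid below 0.1 rad), for 0.2 s.
2. the lid stands open (value of joint lid above 1.4 rad), for 0.2 s.
3. every clip present hangs on the rod while the lid is open (x of clip1_seat in the frame of rod_mid between -0.016 and 0.016 m and y of clip1_seat in the frame of rod_mid between -0.14 and 0.14 m and z of clip1_seat in the frame of rod_mid between -0.004 and 0.013 m and angle between each of clip1, clip2, clip3, clip4's own z axis and vertical below 0.45 rad and linear speed of each of clip1, clip2, clip3, clip4 below 0.03 m/s and x of clip2_seat in the frame of rod_mid between -0.016 and 0.016 m and y of clip2_seat in the frame of rod_mid between -0.14 and 0.14 m and z of clip2_seat in the frame of rod_mid between -0.004 and 0.013 m and x of clip3_seat in the frame of rod_mid between -0.016 and 0.016 m and y of clip3_seat in the frame of rod_mid between -0.14 and 0.14 m and z of clip3_seat in the frame of rod_mid between -0.004 and 0.013 m and x of clip4_seat in the frame of rod_mid between -0.016 and 0.016 m and y of clip4_seat in the frame of rod_mid between -0.14 and 0.14 m and z of clip4_seat in the frame of rod_mid between -0.004 and 0.013 m and value of joint lid above 1.2 rad), for 0.2 s.
4. the lid is shut, the turnbutton still clear of it (value of joint lid below 0.06 rad and value of joint turnbutton below 0.4 rad), for 0.2 s.
5. the turnbutton is turned over the lid (value of joint turnbutton above 1.3 rad), for 0.2 s.
At the end, for the whole second after the job is handed in: Every clip present hangs at rest on the rod (inside top of ring within 16 mm across the rod, -4 to 13 mm above its axis, within 140 mm of its middle, tilt under 0.45 rad, slower than 0.03 m/s); lid under 0.06 rad; turnbutton over 1.3 rad (x of clip1_seat in the frame of rod_mid between -0.016 and 0.016 m and y of clip1_seat in the frame of rod_mid between -0.14 and 0.14 m and z of clip1_seat in the frame of rod_mid between -0.004 and 0.013 m and angle between each of clip1, clip2, clip3, clip4's own z axis and vertical below 0.45 rad and linear speed of each of clip1, clip2, clip3, clip4 below 0.03 m/s and x of clip2_seat in the frame of rod_mid between -0.016 and 0.016 m and y of clip2_seat in the frame of rod_mid between -0.14 and 0.14 m and z of clip2_seat in the frame of rod_mid between -0.004 and 0.013 m and x of clip3_seat in the frame of rod_mid between -0.016 and 0.016 m and y of clip3_seat in the frame of rod_mid between -0.14 and 0.14 m and z of clip3_seat in the frame of rod_mid between -0.004 and 0.013 m and x of clip4_seat in the frame of rod_mid between -0.016 and 0.016 m and y of clip4_seat in the frame of rod_mid between -0.14 and 0.14 m and z of clip4_seat in the frame of rod_mid between -0.004 and 0.013 m and value of joint lid below 0.06 rad and value of joint turnbutton above 1.3 rad); the robot touches nothing.
It fails at once if a bystander (bowl, tin or mallet) is moved more than 30 mm (distance of any of bowl, tin_a, tin_b, mallet from where it was at the start of the episode above 0.03 m).
Of clip1, clip2, clip3, clip4 only 2 to 4 are there at a start; the rules pass over those that are not, and their reading is None.
At some moment in a run one of clip1, clip2, clip3, clip4 may be knocked a few centimetres aside while the robot is not near it.
It also fails if it takes over 210 s, if anything falls off the work surface, if the arm or the gripper's body presses on something with over 40 N, if the wrist force passes 120 N, or if a joint passes its speed limit or range.

## Working session

There is one attempt and no reset: what is moved stays moved. The work goes in short steps, Python scripts to look and compute and a tool call to move; the robot and the scene stay as the last step left them, time stands still between calls to the robot, and variables do not carry over. Pictures are saved under pics/ and viewed, at most 14 in all, crops included, and the job is handed in when it is done.

Besides the shell and the picture viewer there is one more tool, called after "Call:" by a JSON object that holds its "fn" and its "kwargs". carry_out: Moves the arm, as the interface text tells. Its arguments: {"type":"object","properties":{"deltas":{"type":"string"},"squeeze":{"type":"number"}},"required":["deltas"]}

```bash
mkdir -p pics; cat > h.py <<'E'
from workcell import manip
import numpy as np, cv2
def snap(n): return manip.snapshot(n)
def w(p,u,v,z=None,r=2):
    "pixel to world; by depth, or on plane world z"
    K=p["K"];R=cv2.Rodrigues(np.array(p["rvec"],float))[0];t=np.array(p["tvec"],float)
    ray=np.linalg.inv(K)@[u,v,1]
    if z is None:
        a=p["range_z"][max(0,int(v)-r):int(v)+r+1,max(0,int(u)-r):int(u)+r+1];a=a[a>0]
        if not len(a): return np.full(3,np.nan)
        return R.T@(ray*np.median(a)-t)
    c=-R.T@t;d=R.T@ray
    return c+d*(z-c[2])/d[2]
def cloud(p):
    K=p["K"];R=cv2.Rodrigues(np.array(p["rvec"],float))[0];t=np.array(p["tvec"],float)
    v,u=np.mgrid[:400,:640];Z=p["range_z"]
    P=np.stack([(u-K[0,2])/K[0,0]*Z,(v-K[1,2])/K[1,1]*Z,Z],-1)
    return (P-t)@R
def save(p,n): cv2.imwrite("pics/"+n+".png",p["frame"][:,:,::-1])
E
python3 - <<'E'
from h import *
np.set_printoptions(precision=3,suppress=True)
for n in("scene","side"):
    p=snap(n);save(p,n+"0")
    for t in("clip1","turnbutton","lid_handle","case","bowl","tin_a","mallet","turnbutton_grip","rod_mid"):
        try:
            for d in manip.look_for(p,t):
                if d["score"]>.3: print(n,t,round(d["score"],2),np.round(d["position"]),w(p,*d["position"]))
        except Exception as e: print(t,e)
print(manip.sense())
E
```

```text
scene clip1 0.78 [269. 183.] [ 0.56  -0.317  0.007]
scene clip1 0.69 [317. 185.] [ 0.462 -0.137  0.058]
scene clip1 0.66 [286. 201.] [ 0.572 -0.199  0.001]
scene clip1 0.6 [362. 195.] [0.449 0.079 0.154]
scene clip1 0.53 [288. 170.] [ 0.479 -0.289  0.049]
scene lid_handle 0.68 [368. 231.] [0.542 0.196 0.132]
scene case 0.59 [368. 236.] [0.559 0.208 0.131]
scene bowl 0.93 [237. 154.] [ 0.554 -0.53   0.022]
scene tin_a 0.72 [265. 223.] [ 0.75  -0.113  0.082]
scene tin_a 0.63 [276. 142.] [ 0.418 -0.43   0.075]
scene mallet 0.8 [445. 298.] [0.527 0.519 0.06 ]
scene mallet 0.46 [263. 222.] [ 0.754 -0.119  0.083]
scene turnbutton_grip 0.59 [363. 199.] [0.451 0.09  0.143]
scene rod_mid 0.86 [372. 242.] [0.569 0.236 0.133]
scene rod_mid 0.38 [262. 221.] [ 0.753 -0.124  0.086]
side clip1 0.78 [359. 169.] [ 0.46  -0.278  0.055]
side clip1 0.75 [325. 183.] [ 0.573 -0.177  0.056]
side clip1 0.71 [336. 162.] [ 0.548 -0.3    0.06 ]
side clip1 0.54 [362. 196.] [ 0.439 -0.188  0.006]
side clip1 0.38 [321. 251.] [0.532 0.212 0.132]
side turnbutton 0.45 [359. 219.] [0.436 0.09  0.154]
side lid_handle 
[... 219 characters left out ...]
.] [ 0.39  -0.417  0.074]
side mallet 0.63 [310. 357.] [0.518 0.486 0.049]
side turnbutton_grip 0.69 [357. 219.] [0.442 0.092 0.157]
side rod_mid 0.88 [323. 263.] [0.519 0.256 0.134]
side rod_mid 0.32 [338. 166.] [ 0.542 -0.294  0.048]
{'clock': 1.0, 'qpos': array([-1.322,  0.259,  1.535,  0.   ,  1.348, -0.203]), 'joint_vel': array([-0.   ,  0.001,  0.002,  0.001,  0.001,  0.001]), 'joint_efforts': array([  0.001, -43.721, -28.431,   0.072,   0.031,  -0.   ]), 'tcp_pos': array([ 0.24 , -0.495,  0.219]), 'tool_rot': array([-3.062, -0.704, -0.   ]), 'wrist_force': array([ 0.727, -0.102,  0.172]), 'wrist_torque': array([-0.063, -0.021, -0.018]), 'grasp_force': 0.0, 'width': 0.0928622958114467}
```

View pics/scene0.png

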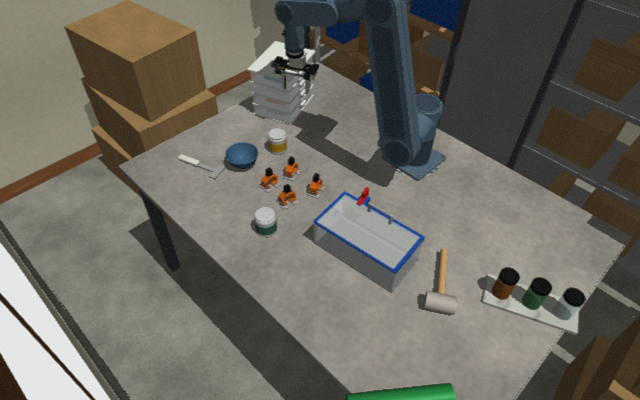

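View pics/side0.png

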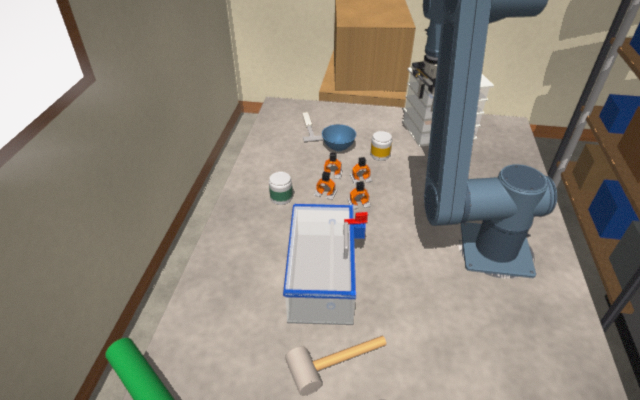

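The scene shows four orange clips (scene pixels (317,185), (291,168), (269,180), (287,196)). The case is at (368,236), with the red button at (363,196). The tins, bowl and mallet stand clear of the case. Next I fit the case and clip poses from the depth clouds.

```bash
python3 - <<'E'
from h import *
np.set_printoptions(precision=4,suppress=True)
for n in("scene","side"):
    p=snap(n);C=cloud(p);f=p["frame"].astype(int);hsv=cv2.cvtColor(p["frame"],cv2.COLOR_RGB2HSV)
    ok=p["range_z"]>0
    m=ok&(hsv[...,0]>105)&(hsv[...,0]<130)&(hsv[...,1]>150)&(C[...,2]>.1)&(C[...,2]<.15)&(C[...,0]>.3)&(C[...,0]<.8)&(C[...,1]>-.1)&(C[...,1]<.5)
    P=C[m];r=cv2.minAreaRect(P[:,:2].astype(np.float32)*1000);print(n,"rim",len(P),r,np.median(P[:,2]))
    m=ok&((hsv[...,0]<6)|(hsv[...,0]>174))&(hsv[...,1]>170)&(C[...,2]>.1)&(C[...,1]>0)&(C[...,1]<.25)
    P=C[m];print("red",len(P),P.min(0),P.max(0),P.mean(0))
    m=ok&(hsv[...,2]<70)&(C[...,2]>.05)&(C[...,2]<.12)&(C[...,0]>.35)&(C[...,0]<.7)&(C[...,1]<0)&(C[...,1]>-.4)
    k,l,s,c=cv2.connectedComponentsWithStats(m.astype(np.uint8))
    for i in range(1,k):
        if s[i,4]>8: print("tab",c[i],s[i,4],np.median(C[l==i],0))
    m=ok&(hsv[...,0]>4)&(hsv[...,0]<16)&(hsv[...,1]>170)&(C[...,2]>.01)&(C[...,2]<.1)&(C[...,0]>.35)&(C[...,0]<.7)&(C[...,1]<0)&(C[...,1]>-.4)
    k,l,s,c=cv2.connectedComponentsWithStats(m.astype(np.uint8))
    for i in range(1,k):
        if s[i,4]>15: print("ring",c[i],s[i,4],np.median(C[l==i],0))
E
```

```text
scene rim 590 ((521.2100830078125, 186.48770141601562), (223.33795166015625, 339.98406982421875), 6.7351975440979) 0.13273154967238388
red 79 [0.4124 0.0749 0.1363] [0.4804 0.0974 0.1754] [0.4474 0.086  0.1538]
tab [290.6667 160.7857] 42 [ 0.4605 -0.2908  0.0863]
tab [268.4667 171.7556] 45 [ 0.5674 -0.3034  0.085 ]
tab [315.5349 177.3256] 43 [ 0.457  -0.1494  0.0867]
tab [286.5745 188.5319] 47 [ 0.5769 -0.1852  0.0839]
ring [290.5    168.9911] 112 [ 0.4704 -0.2881  0.0471]
ring [268.7903 179.6774] 124 [ 0.5741 -0.3023  0.0456]
ring [315.1161 185.8929] 112 [ 0.4669 -0.1481  0.0459]
ring [286.6822 196.2248] 129 [ 0.5858 -0.1831  0.0478]
side rim 758 ((516.8681030273438, 187.41595458984375), (213.63265991210938, 346.04248046875), 6.096739768981934) 0.13360916728043537
red 156 [0.416  0.0726 0.138 ] [0.4773 0.0983 0.1737] [0.4389 0.0869 0.1547]
tab [332.619  156.4524] 42 [ 0.5618 -0.2996  0.0862]
tab [361.5 161.5] 44 [ 0.4546 -0.2848  0.0865]
tab [325.4889 176.0444] 45 [ 0.5729 -0.1804  0.0867]
tab [359.7736 185.8113] 53 [ 0.4495 -0.1467  0.0859]
ring [332.4528 165.0377] 106 [ 0.559  -0.2976  0.0515]
ring [360.9556 170.7556] 135 [ 0.4549 -0.2865  0.0471]
ring [325.469  185.6345] 145 [ 0.5655 -0.1803  0.048 ]
ring [358.7351 195.1126] 151 [ 0.4536 -0.1451  0.0494]
```

```bash
cat >> h.py <<'E'
from scipy.spatial.transform import Rotation as Ro
def plan(pos,yaw=None):
    "turn about tool z, then tool-frame shift after that turn"
    s=manip.sense();R=Ro.from_rotvec(s["tool_rot"]).as_matrix();y0=np.arctan2(R[1,0],R[0,0])
    dz=0 if yaw is None else -((yaw-y0+np.pi)%(2*np.pi)-np.pi)
    R2=R@Ro.from_rotvec([0,0,dz]).as_matrix()
    print("tcp",np.round(s["tcp_pos"],4),"yaw",round(y0,3),"turn z",round(dz,3),"shift",np.round(R2.T@(np.array(pos)-s["tcp_pos"]),4),"tilt",round(float(np.arccos(-R[2,2])),4))
E
python3 -c "
from h import *
plan([.43,.087,.40],.115)"
```

```text
tcp [ 0.2401 -0.4948  0.2187] yaw 0.452 turn z 0.337 shift [ 0.2554 -0.5562 -0.1813] tilt 0.0
```

Call:
{"fn": "carry_out", "kwargs": {"deltas": "0 0 0.11 0 0 -0.05 1; 0 0 0.11 0 0 -0.05 1; 0 0 0.117 0 0 -0.05 1; 0 0 0 0.02 -0.05 -0.031 1; 0 0 0 0.02 -0.05 0 1; 0 0 0 0.02 -0.05 0 1; 0 0 0 0.02 -0.05 0 1; 0 0 0 0.02 -0.05 0 1; 0 0 0 0.02 -0.05 0 1; 0 0 0 0.02 -0.05 0 1", "squeeze": 20}}

```text
clock: 2.35
tcp_pos: [0.3392, -0.1294, 0.3999]
tool_rot: [3.136, 0.179, 0.001]
wrist_force: [0.8, -0.4, -0.5]
width: 0.0927
grasp_force: 0.0
```

Call:
{"fn": "carry_out", "kwargs": {"deltas": "0 0 0 0.03 -0.05 0 1; 0 0 0 0.03 -0.05 0 1; 0 0 0 0.03 -0.05 0 1; 0 0 0 0.02 -0.05 0 1; 0 0 0 0 0 0 1; 0 0 0 0 0 0 1"}}

```text
clock: 3.1
tcp_pos: [0.4253, 0.08, 0.3996]
tool_rot: [3.136, 0.182, -0.001]
wrist_force: [1.0, -0.6, 0.1]
width: 0.093
grasp_force: 0.0
```

```bash
python3 - <<'E'
from h import *
np.set_printoptions(precision=4,suppress=True)
plan([.43,.087,.40],.115)
p=snap("wrist");save(p,"w1");R=cv2.Rodrigues(np.array(p["rvec"],float))[0];print("cam",-R.T@p["tvec"],R)
for t in("turnbutton_grip","lid_handle","rod_mid","turnbutton","case"):
    for d in manip.look_for(p,t):
        if d["score"]>.25: print(t,round(d["score"],2),np.round(d["position"]),w(p,*d["position"]))
E
```

```text
tcp [0.4253 0.08   0.3996] yaw 0.116 turn z 0.001 shift [ 0.0055 -0.0065 -0.0004] tilt 0.0007
cam [0.5036 0.0893 0.5651] [[ 0.1156 -0.9933  0.0015]
 [-0.9523 -0.1104  0.2846]
 [-0.2825 -0.0344 -0.9586]]
turnbutton_grip 0.65 [320. 152.] [0.4494 0.0786 0.1476]
lid_handle 0.59 [251.  76.] [0.542  0.1876 0.1329]
lid_handle 0.26 [318. 153.] [0.4483 0.081  0.148 ]
rod_mid 0.64 [254.  79.] [0.5392 0.1833 0.1324]
turnbutton 0.61 [316. 153.] [0.4486 0.0838 0.1564]
case 0.93 [252.  78.] [0.5404 0.1865 0.1333]
```

View pics/w1.png

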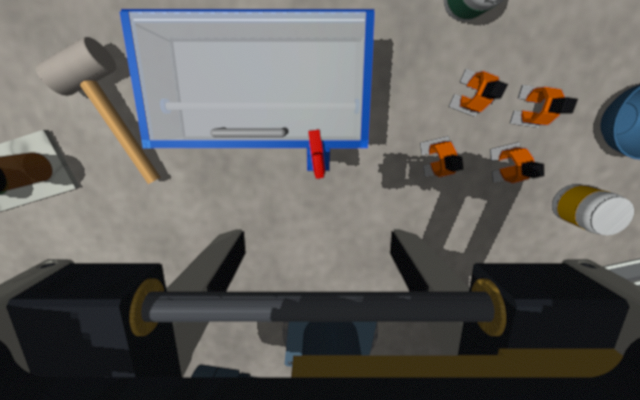

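The wrist view shows the case square in frame, with its rim corners at about (122,10), (373,10), (366,147) and (145,147). The handle is at (250,131), the button at (317,155), and all four clips are at upper right.

```bash
python3 - <<'E'
from h import *
np.set_printoptions(precision=4,suppress=True)
p=snap("wrist");C=cloud(p);hsv=cv2.cvtColor(p["frame"],cv2.COLOR_RGB2HSV)
m=(p["range_z"]>0)&(hsv[...,0]>105)&(hsv[...,0]<130)&(hsv[...,1]>150)&(C[...,2]>.118)&(C[...,2]<.145)
m[:,380:]=0; m[150:]=0
P=C[m];r=cv2.minAreaRect(P[:,:2].astype(np.float32)*1000);print(len(P),r,np.median(P[:,2]))
m=(p["range_z"]>0)&((hsv[...,0]<6)|(hsv[...,0]>174))&(hsv[...,1]>170)&(C[...,2]>.13)&(np.arange(640)<350)
P=C[m];T=P[P[:,2]>.162];print("red top",len(T),T.mean(0),cv2.minAreaRect(T[:,:2].astype(np.float32)*1000),"all",cv2.minAreaRect(P[:,:2].astype(np.float32)*1000),P[:,2].max())
for q in((215,131),(250,131),(285,131)): print("handle",w(p,*q),w(p,*q,z=.179))
E
```

```text
3672 ((533.1390380859375, 187.23194885253906), (186.09921264648438, 340.6150207519531), 6.657000541687012) 0.13345004030734497
red top 220 [0.4337 0.0797 0.1692] ((433.0157165527344, 79.41514587402344), (33.265380859375, 13.164068222045898), 14.098061561584473) all ((447.915283203125, 83.47745513916016), (64.12397766113281, 15.567839622497559), 13.809562683105469) 0.17199189626272887
handle [0.4658 0.2209 0.1774] [0.4659 0.2204 0.179 ]
handle [0.471  0.1745 0.1773] [0.4712 0.1741 0.179 ]
handle [0.475  0.1299 0.1595] [0.4764 0.1279 0.179 ]
```

```bash
python3 -c "
from h import *
plan([.433,.0795,.149],.246);print(manip.sense()['qpos'])"
```

```text
tcp [0.4255 0.0792 0.3998] yaw 0.113 turn z -0.133 shift [0.0073 0.0015 0.2508] tilt 0.0003
[-7.47526645e-02 -2.19546437e-02  1.42750120e+00 -5.96083587e-05
  1.73573052e+00  1.38330008e+00]
```

Call:
{"fn": "carry_out", "kwargs": {"deltas": "0 0 -0.133 0.007 0.0015 0.04 -0.1; 0 0 0 0 0 0.05 -0.1; 0 0 0 0 0 0.05 -0.1; 0 0 0 0 0 0.05 -0.1; 0 0 0 0 0 0.03 -0.1; 0 0 0 0 0 0.02 -0.1; 0 0 0 0 0 0.011 -0.1; 0 0 0 0 0 0 -1; 0 0 0 0 0 0 -1; 0 0 0 0 0 0 -1", "squeeze": 20}}

```text
clock: 4.7
tcp_pos: [0.4333, 0.0795, 0.1495]
tool_rot: [3.117, 0.388, 0.003]
wrist_force: [-0.0, 0.4, 0.0]
width: 0.0163
grasp_force: 0.0
```

Call:
{"fn": "carry_out", "kwargs": {"deltas": "0 0 0 0 0 0 -1; 0 0 0 0 0 0 -1; 0 0 -0.15 0 0 0 -1; 0 0 -0.15 0 0 0 -1; 0 0 -0.15 0 0 0 -1; 0 0 -0.15 0 0 0 -1; 0 0 -0.15 0 0 0 -1; 0 0 -0.15 0 0 0 -1; 0 0 -0.15 0 0 0 -1; 0 0 -0.15 0 0 0 -1"}}

```text
clock: 5.95
tcp_pos: [0.4324, 0.0806, 0.1495]
tool_rot: [-2.348, -2.086, -0.002]
wrist_force: [-3.0, 5.8, 8.5]
width: 0.0137
grasp_force: 20.0
```

Call:
{"fn": "carry_out", "kwargs": {"deltas": "0 0 -0.12 0 0 0 -1; 0 0 -0.08 0 0 0 -1; 0 0 0 0 0 0 -1; 0 0 0 0 0 0 -1; 0 0 0 0 0 0 -0.3; 0 0 0 0 0 0 -0.3; 0 0 0 0 0 0 -0.3; 0 0 0 0 0 -0.03 -0.3; 0 0 0 0 0 -0.05 -0.3; 0 0 0 0 0 -0.05 0"}}

```text
clock: 7.2
tcp_pos: [0.4323, 0.0793, 0.2798]
tool_rot: [-2.134, -2.305, 0.001]
wrist_force: [1.1, 0.2, 0.2]
width: 0.0385
grasp_force: 0.0
```

```bash
python3 - <<'E'
from h import *
np.set_printoptions(precision=4,suppress=True)
plan([.4705,.177,.24],1.687);print(manip.sense()['qpos'])
for n in("scene","side"):
    p=snap(n);C=cloud(p);hsv=cv2.cvtColor(p["frame"],cv2.COLOR_RGB2HSV)
    m=(p["range_z"]>0)&((hsv[...,0]<6)|(hsv[...,0]>174))&(hsv[...,1]>170)&(C[...,2]>.13)&(C[...,2]<.18)&(C[...,1]>0)&(C[...,1]<.25)
    P=C[m];print(len(P),P.min(0),P.max(0),cv2.minAreaRect(P[:,:2].astype(np.float32)*1000))
E
```

```text
tcp [0.4323 0.0793 0.2798] yaw 1.648 turn z -0.039 shift [0.0926 0.0493 0.0397] tilt 0.001
[-0.0732  0.0182  1.6694 -0.0002  1.455  -0.1499]
98 [0.4234 0.0662 0.1391] [0.445  0.1321 0.1733] ((434.5596618652344, 98.99854278564453), (20.53434944152832, 65.72232818603516), 1.683032512664795)
118 [0.4212 0.0648 0.1404] [0.441  0.1303 0.1743] ((431.0010986328125, 97.80537414550781), (14.665397644042969, 66.00494384765625), 4.685544490814209)
```

Call:
{"fn": "carry_out", "kwargs": {"deltas": "0 0 -0.039 0.03 0.016 0 -0.1; 0 0 0 0.03 0.016 0.01 -0.1; 0 0 0 0.0326 0.0173 0.03 -0.1; 0 0 0 0 0 0 -0.1; 0 0 0 0 0 0 -0.1"}}

```text
clock: 7.92
tcp_pos: [0.4718, 0.1762, 0.2383]
tool_rot: [-2.088, -2.347, 0.002]
wrist_force: [0.1, -0.0, 0.4]
width: 0.042
grasp_force: 0.0
```

```bash
python3 - <<'E'
from h import *
np.set_printoptions(precision=4,suppress=True)
plan([.4705,.177,.155],1.687)
p=snap("side");save({"frame":cv2.resize(p["frame"][180:320,250:450],(800,560))},"s1")
p=snap("wrist");save(p,"w2")
C=cloud(p);m=(p["range_z"]>0)&(C[...,2]>.165)&(C[...,2]<.185)&(C[...,0]>.455)&(C[...,0]<.49)&(C[...,1]>.1)&(C[...,1]<.26)
P=C[m];print(len(P));
if len(P):
  for y in np.arange(.12,.24,.02):
    Q=P[abs(P[:,1]-y)<.01]; print(round(y,2),len(Q),Q.mean(0) if len(Q) else '')
a=np.arange(0,1.71,.1)+.3003; X=-.16226*np.cos(a);Z=.16226*np.sin(a)
print(np.c_[np.diff(X),-np.diff(Z)])
E
```

```text
tcp [0.4718 0.1762 0.2383] yaw 1.687 turn z 0.0 shift [ 0.001  -0.0011  0.0833] tilt 0.0014
1590
0.12 0 
0.14 260 [0.4723 0.1411 0.1773]
0.16 302 [0.4702 0.1602 0.1773]
0.18 315 [0.4679 0.1802 0.1774]
0.2 343 [0.4655 0.2003 0.1773]
0.22 369 [0.4632 0.2201 0.1767]
[[ 0.0056 -0.0152]
 [ 0.0071 -0.0146]
 [ 0.0085 -0.0138]
 [ 0.0098 -0.0129]
 [ 0.0111 -0.0119]
 [ 0.0122 -0.0107]
 [ 0.0132 -0.0094]
 [ 0.0141 -0.0081]
 [ 0.0148 -0.0066]
 [ 0.0154 -0.0051]
 [ 0.0158 -0.0035]
 [ 0.0161 -0.0019]
 [ 0.0162 -0.0003]
 [ 0.0162  0.0013]
 [ 0.016   0.0029]
 [ 0.0156  0.0045]
 [ 0.0151  0.006 ]]
```

View pics/w2.png

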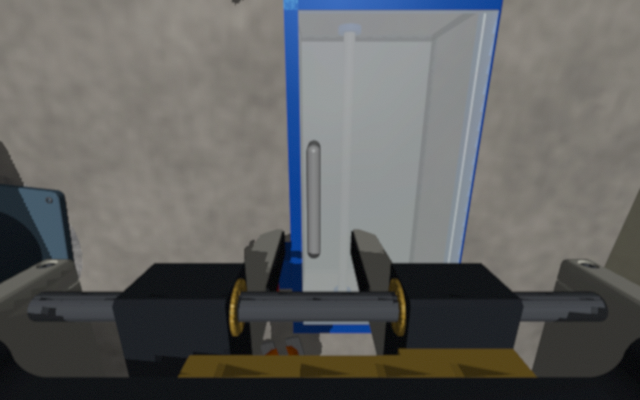

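The bar lies between the fingers, at (313,145)–(313,255), running straight down the view and about 3 mm toward the robot from the fingers' middle. I descend and grip it.

Call:
{"fn": "carry_out", "kwargs": {"deltas": "0 0 0 0.001 -0.0034 0.03 -0.1; 0 0 0 0 0 0.03 -0.1; 0 0 0 0 0 0.023 -0.1; 0 0 0 0 0 0 -1; 0 0 0 0 0 0 -1; 0 0 0 0 0 0 -1; 0 0 0 0 0 0 -1; 0 0 0 0 0 0 -1; 0 0 0 0 0 0 -1", "squeeze": 20}}

```text
clock: 9.15
tcp_pos: [0.4683, 0.1771, 0.1568]
tool_rot: [2.088, 2.346, -0.0]
wrist_force: [-3.8, -1.8, 5.8]
width: 0.0109
grasp_force: 20.0
```

Call:
{"fn": "carry_out", "kwargs": {"deltas": "0 0 0 0 0.0056 -0.0152 -1; 0 0 0 0 0.0071 -0.0146 -1; 0 0 0 0 0.0085 -0.0138 -1; 0 0 0 0 0.0098 -0.0129 -1; 0 0 0 0 0.0111 -0.0119 -1; 0 0 0 0 0 0 -1"}}

```text
clock: 9.9
tcp_pos: [0.508, 0.1818, 0.2256]
tool_rot: [-2.087, -2.345, 0.006]
wrist_force: [-11.4, -2.8, 12.5]
width: 0.0111
grasp_force: 20.0
```

Call:
{"fn": "carry_out", "kwargs": {"deltas": "0 0 0 0 0.0107 -0.0122 -1; 0 0 0 0 0.0125 -0.0104 -1; 0 0 0 0 0.0141 -0.0081 -1; 0 0 0 0 0.0148 -0.0066 -1; 0 0 0 0 0.0154 -0.0051 -1; 0 0 0 0 0 0 -1"}}

```text
clock: 10.65
tcp_pos: [0.5787, 0.1899, 0.2683]
tool_rot: [2.088, 2.345, 0.003]
wrist_force: [-0.2, -0.7, 5.4]
width: 0.011
grasp_force: 20.0
```

Call:
{"fn": "carry_out", "kwargs": {"deltas": "0 0 0 0 0.0158 -0.0035 -1; 0 0 0 0 0.0161 -0.0019 -1; 0 0 0 0 0.0162 -0.0003 -1; 0 0 0 0 0.0162 0.0013 -1; 0 0 0 0 0.016 0.0029 -1; 0 0 0 0 0.0156 0.0045 -1; 0 0 0 0 0.0151 0.006 -1; 0 0 0 0 0 0 -1"}}

```text
clock: 11.65
tcp_pos: [0.6891, 0.2026, 0.2571]
tool_rot: [2.088, 2.345, 0.001]
wrist_force: [2.5, -0.7, -0.1]
width: 0.0112
grasp_force: 20.0
```

Call:
{"fn": "carry_out", "kwargs": {"deltas": "0 0 0 0 0 0 -0.5; 0 0 0 0 0 0 -0.45; 0 0 0 0 0 0 -0.45; 0 0 0 0 0 -0.03 -0.45; 0 0 0 0 0 -0.04 -0.45; 0 0 0 0 0 -0.05 -0.45; 0 0 0 0 -0.05 0 -0.45; 0 0 0 0 -0.05 0 0; 0 0 0 0 -0.05 0 0; 0 0 0 0 -0.05 0 0"}}

```text
clock: 12.9
tcp_pos: [0.4871, 0.1795, 0.3777]
tool_rot: [2.089, 2.346, 0.001]
wrist_force: [0.1, -0.1, 0.6]
width: 0.0456
grasp_force: 0.0
```

```bash
python3 - <<'E'
from h import *
np.set_printoptions(precision=4,suppress=True)
plan([.41,-.22,.40],.116)
p=snap("side");save(p,"s2")
E
```

```text
tcp [0.4871 0.1795 0.3777] yaw 1.687 turn z 1.571 shift [-0.1228  0.3879 -0.0225] tilt 0.0006
```

View pics/s2.png

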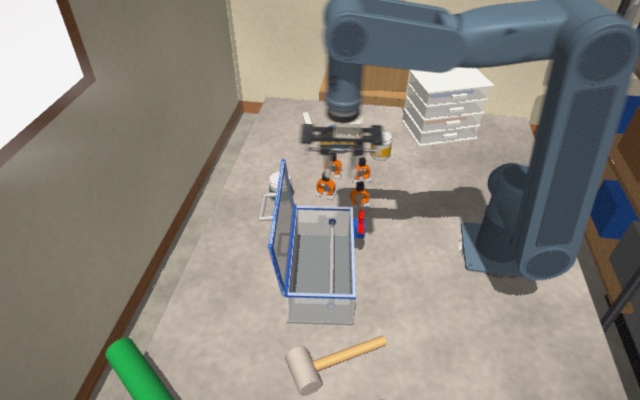

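The lid stands open past vertical (lid edge at (275,240)), the button is aside at (361,222), and the rod is visible at column 332, rows 222–305. Next I turn the tool and view the rod and clips from above.

Call:
{"fn": "carry_out", "kwargs": {"deltas": "0 0 0.157 0 0 0 0.5; 0 0 0.157 0 0 0 0.5; 0 0 0.157 0 0 0 0.5; 0 0 0.157 0 0 0 0.5; 0 0 0.157 0 0 0 0.5; 0 0 0.157 0 0 0 0.5; 0 0 0.157 0 0 0 0.5; 0 0 0.157 0 0 0 0.5; 0 0 0.157 0 0 0 0.5; 0 0 0.157 0 0 0 0.5"}}

```text
clock: 14.2
tcp_pos: [0.4889, 0.1798, 0.3777]
tool_rot: [-3.137, -0.176, -0.001]
wrist_force: [1.1, 0.2, 0.3]
width: 0.0696
grasp_force: 0.0
```

Call:
{"fn": "carry_out", "kwargs": {"deltas": "0 0 0 -0.03 0.05 0 0.2; 0 0 0 -0.03 0.06 0 0.2; 0 0 0 -0.03 0.06 0 0.2; 0 0 0 0 0.06 0 0.2; 0 0 0 0 0 0 0.2; 0 0 0 0 0 0 0.2; 0 0 0 0 0 0 0.2"}}

```text
clock: 15.08
tcp_pos: [0.4296, -0.0493, 0.3776]
tool_rot: [-3.136, -0.187, -0.0]
wrist_force: [1.8, -0.3, -0.1]
width: 0.0554
grasp_force: 0.0
```

```bash
python3 - <<'E'
from h import *
np.set_printoptions(precision=4,suppress=True)
plan([.41,-.22,.40],.116)
p=snap("wrist");save(p,"w3");C=cloud(p);ok=p["range_z"]>0;hsv=cv2.cvtColor(p["frame"],cv2.COLOR_RGB2HSV)
# rod
c,s=np.cos(.116),np.sin(.116);D=C-[.533,.187,0];X=D[...,0]*c+D[...,1]*s;Y=-D[...,0]*s+D[...,1]*c
m=ok&(C[...,2]>.066)&(C[...,2]<.083)&(abs(X+.028)<.02)&(abs(Y)<.15)
print("rod",m.sum())
for y in np.arange(-.14,.15,.04):
    q=m&(abs(Y-y)<.02)
    if q.sum(): print(round(y,2),q.sum(),X[q].mean(),C[q].mean(0),C[q][:,2].max())
# clips
for lo,hi,nm in((.012,.07,"ring"),(.082,.1,"tab"),(.002,.011,"lip")):
    col=(hsv[...,0]>3)&(hsv[...,0]<16)&(hsv[...,1]>170) if nm=="ring" else hsv[...,2]<300
    m=ok&col&(C[...,2]>lo)&(C[...,2]<hi)&(C[...,0]>.38)&(C[...,0]<.65)&(C[...,1]<-.08)&(C[...,1]>-.37)
    k,l,st,ce=cv2.connectedComponentsWithStats(m.astype(np.uint8))
    for i in range(1,k):
        if st[i,4]>40:
            Q=C[l==i];print(nm,ce[i],st[i,4],np.median(Q,0),cv2.minAreaRect(Q[:,:2].astype(np.float32)*1000))
E
```

```text
tcp [ 0.4296 -0.0493  0.3776] yaw 0.119 turn z 0.003 shift [-0.0392  0.1673 -0.0224] tilt 0.0004
rod 1526
-0.14 151 -0.029499712484076367 [0.5193 0.0497 0.0744] 0.07787255886076494
-0.1 204 -0.029583837020085397 [0.5152 0.0842 0.0744] 0.07729340319741453
-0.06 204 -0.029704330979058585 [0.5105 0.1238 0.0743] 0.07748331768735367
-0.02 207 -0.02980052239006156 [0.5057 0.1638 0.0742] 0.07705557216586217
0.02 202 -0.0299958766610644 [0.5009 0.2035 0.0742] 0.07870326371585329
0.06 205 -0.03001911220751012 [0.4962 0.2433 0.074 ] 0.07813718485614755
0.1 203 -0.0301729295249376 [0.4915 0.2829 0.0742] 0.07791598762929718
0.14 150 -0.030260397719269215 [0.4873 0.3174 0.074 ] 0.07689026920277735
ring [410.0157  85.2544] 574 [ 0.5604 -0.1827  0.0529] ((571.4481201171875, -189.57403564453125), (29.876008987426758, 60.26581954956055), 77.92018127441406)
ring [478.5297  99.068 ] 706 [ 0.5606 -0.2998  0.052 ] ((561.8590698242188, -307.8873291015625), (29.18991470336914, 60.036617279052734), 89.1878890991211)
ring [376.1873 151.8102] 411 [ 0.4628 -0.1481  0.0535] ((450.16302490234375, -154.3521118164
[... 1393 characters left out ...]
07.19769287109375), (56.88397216796875, 27.67961883544922), 88.81599426269531)
lip [369.0048 140.1643] 207 [ 0.4725 -0.1353  0.0058] ((469.1617126464844, -147.4267578125), (26.068939208984375, 55.72758483886719), 20.67422866821289)
lip [441.4123 147.2939] 228 [ 0.4749 -0.2749  0.0059] ((472.3999328613281, -287.914794921875), (29.29022216796875, 56.128082275390625), 22.60943603515625)
lip [365.7788 166.6442] 104 [ 0.4211 -0.1442  0.0058] ((421.8704833984375, -145.80743408203125), (26.896587371826172, 19.199819564819336), 19.946191787719727)
lip [439.6286 171.9643] 140 [ 0.4277 -0.2863  0.0064] ((428.4178771972656, -291.714599609375), (26.258785247802734, 32.52595520019531), 21.69141960144043)
```

View pics/w3.png

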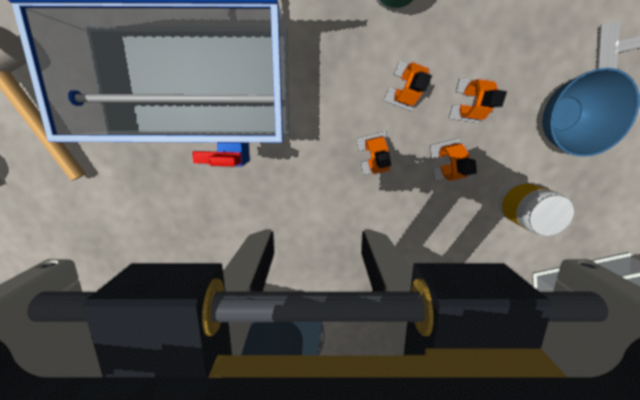

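The empty case shows the rod from (75,98) to (278,100). The four clips are upright at (410,85), (480,98), (377,153) and (455,160). I go to the first one.

```bash
cat >> h.py <<'E'
def clips(p,show=True):
    "upright clips on the bench by tab top: x,y,yaw of clip x (mod pi, near 0)"
    C=cloud(p);m=(p["range_z"]>0)&(C[...,2]>.083)&(C[...,2]<.098)&(C[...,0]>.36)&(C[...,0]<.68)&(C[...,1]<-.06)&(C[...,1]>-.39)
    k,l,st,ce=cv2.connectedComponentsWithStats(m.astype(np.uint8));out=[]
    for i in range(1,k):
        if st[i,4]<100: continue
        (x,y),(a,b),g=cv2.minAreaRect(C[l==i][:,:2].astype(np.float32)*1000)
        if max(a,b)>35: continue
        g=np.radians(g if a>b else g+90);g=(g+np.pi/2)%np.pi-np.pi/2
        out.append((x/1000,y/1000,g));print("clip",np.round(out[-1],4),round(a,1),round(b,1))
    return out
def rodxy(Y): return np.array([.5033,.1837])+Y*np.array([-.1187,.9929])
E
python3 -c "
from h import *
plan([.5721,-.1902,.26],-.225)"
```

```text
tcp [ 0.4296 -0.0492  0.3776] yaw 0.119 turn z 0.344 shift [0.1703 0.1057 0.1176] tilt 0.0003
```

Call:
{"fn": "carry_out", "kwargs": {"deltas": "0 0 0.172 0 0 0 0.2; 0 0 0.172 0 0 0 0.2; 0 0 0 0.04 0.026 0.028 0.2; 0 0 0 0.04 0.026 0.03 0.2; 0 0 0 0.045 0.027 0.03 0; 0 0 0 0.0453 0.0267 0.03 0; 0 0 0 0 0 0 0; 0 0 0 0 0 0 0; 0 0 0 0 0 0 0"}}

```text
clock: 16.25
tcp_pos: [0.5718, -0.1906, 0.2616]
tool_rot: [3.121, -0.353, 0.004]
wrist_force: [-0.6, -0.4, 1.2]
width: 0.0464
grasp_force: 0.0
```

```bash
python3 -c "
from h import *
p=snap('wrist');c=clips(p)
b=min(c,key=lambda q:abs(q[0]-.5721)+abs(q[1]+.1902))
plan([b[0],b[1],.068],b[2])"
```

```text
clip [ 0.5624 -0.3086 -0.0246] 20.4 24.1
clip [ 0.5725 -0.1901 -0.2226] 18.4 24.3
clip [ 0.4539 -0.295   0.3652] 24.4 19.9
clip [ 0.449  -0.155   0.3532] 24.0 20.1
tcp [ 0.5718 -0.1908  0.2617] yaw -0.226 turn z -0.003 shift [-1.000e-04 -1.000e-03  1.937e-01] tilt 0.0033
```

Call:
{"fn": "carry_out", "kwargs": {"deltas": "0 0 0 0 -0.001 0.05 0; 0 0 0 0 0 0.05 0; 0 0 0 0 0 0.05 0; 0 0 0 0 0 0.03 0; 0 0 0 0 0 0.0135 0; 0 0 0 0 0 0 -1; 0 0 0 0 0 0 -1; 0 0 0 0 0 0 -1; 0 0 0 0 0 0 -1; 0 0 0 0 0 0 -1", "squeeze": 25}}

```text
clock: 17.55
tcp_pos: [0.5727, -0.1913, 0.0673]
tool_rot: [3.121, -0.356, 0.003]
wrist_force: [-0.2, 0.8, 5.7]
width: 0.02
grasp_force: 25.0
```

Call:
{"fn": "carry_out", "kwargs": {"deltas": "0 0 0 0 0 -0.02 -1; 0 0 0 0 0 -0.04 -1; 0 0 0 0 0 -0.05 -1; 0 0 0 0 0 -0.05 -1; 0 0 0 0 0 -0.04 -1; 0 0 0 0 0 0 -1"}}

```text
clock: 18.3
tcp_pos: [0.5735, -0.1919, 0.2696]
tool_rot: [3.118, -0.356, 0.011]
wrist_force: [-0.7, -0.3, -1.6]
width: 0.0196
grasp_force: 25.0
```

```bash
python3 -c "
from h import *
plan([*rodxy(.105),.268],.118);print(manip.sense()['width'],manip.sense()['grasp_force'])"
```

```text
tcp [ 0.5735 -0.1919  0.2696] yaw -0.227 turn z -0.345 shift [-0.0256 -0.4862 -0.0006] tilt 0.0074
0.019618373943661862 24.974031150341034
```

Call:
{"fn": "carry_out", "kwargs": {"deltas": "0 0 -0.115 0 0 0 -1; 0 0 -0.115 0 0 0 -1; 0 0 -0.115 0 0 0 -1; 0 0 0 0 -0.05 0 -1; 0 0 0 -0.005 -0.055 0 -1; 0 0 0 -0.005 -0.055 0 -1; 0 0 0 -0.005 -0.055 0 -1; 0 0 0 -0.005 -0.055 0 -1; 0 0 0 -0.005 -0.055 0 -1; 0 0 0 0 -0.055 0 -1"}}

```text
clock: 19.55
tcp_pos: [0.5007, 0.1848, 0.2637]
tool_rot: [3.136, 0.185, -0.005]
wrist_force: [1.5, -0.5, -1.8]
width: 0.0197
grasp_force: 25.0
```

Call:
{"fn": "carry_out", "kwargs": {"deltas": "0 0 0 0 -0.05 0 -1; 0 0 0 0 -0.04 0 -1; 0 0 0 0 -0.016 0 -1; 0 0 0 0 0 0 -1; 0 0 0 0 0 0 -1; 0 0 0 0 0 0 -1"}}

```text
clock: 20.3
tcp_pos: [0.4904, 0.2873, 0.2659]
tool_rot: [3.136, 0.182, -0.0]
wrist_force: [0.8, -0.3, -1.3]
width: 0.0201
grasp_force: 25.0
```

```bash
python3 -c "
from h import *
plan([*rodxy(.105),.092],.118)
p=snap('wrist');save(p,'w4');C=cloud(p)
c,s=np.cos(.118),np.sin(.118);D=C[...,:2]-[.5033,.1837];X=D[...,0]*c+D[...,1]*s;Y=-D[...,0]*s+D[...,1]*c
m=(C[...,2]>.068)&(C[...,2]<.083)&(abs(X)<.02)
for y in(-.1,-.05,0,.05,.1,.14):
    q=m&(abs(Y-y)<.02);print(y,q.sum(),X[q].mean())
"
```

```text
tcp [0.4904 0.2873 0.2659] yaw 0.116 turn z -0.002 shift [ 0.0006 -0.0006  0.1739] tilt 0.0005
-0.1 283 0.0015250567223009737
-0.05 281 0.0016384878820065556
0 280 0.0017544182230456134
0.05 213 0.0018278060106499917
0.1 0 nan
0.14 134 0.0021955594944728027<string>:8: RuntimeWarning: Mean of empty slice.
  ret = ret.dtype.type(ret / rcount)
```

View pics/w4.png

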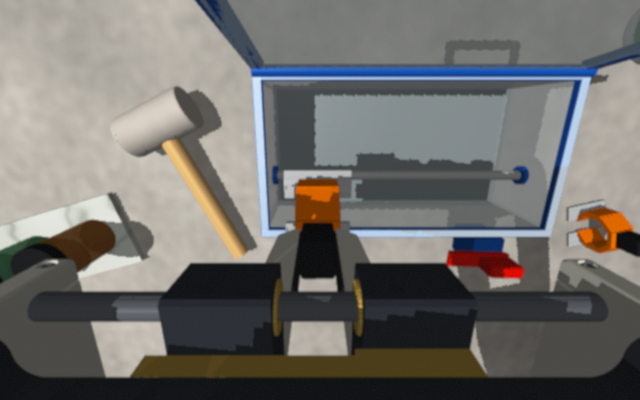

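The clip is in the grip above the rod's far end, with the rod visible under it at (350–515,175) and no contact. I lower it with a 1.5 mm shift in +x.

Call:
{"fn": "carry_out", "kwargs": {"deltas": "0 0 0 0.0015 0 0.04 -1; 0 0 0 0 0 0.04 -1; 0 0 0 0 0 0.03 -1; 0 0 0 0 0 0.015 -1; 0 0 0 0 0 0 -1"}}

```text
clock: 20.98
tcp_pos: [0.4913, 0.2883, 0.1405]
tool_rot: [3.136, 0.184, -0.002]
wrist_force: [0.0, -0.0, -0.6]
width: 0.0199
grasp_force: 25.0
```

Call:
{"fn": "carry_out", "kwargs": {"deltas": "0 0 0 0 0 0.015 -1; 0 0 0 0 0 0.015 -1; 0 0 0 0 0 0.01 -1; 0 0 0 0 0 0.008 -1; 0 0 0 0 0 0 -1; 0 0 0 0 0 0 -1"}}

```text
clock: 21.72
tcp_pos: [0.4918, 0.289, 0.0932]
tool_rot: [-3.136, -0.185, -0.001]
wrist_force: [-0.0, 0.0, -1.5]
width: 0.0202
grasp_force: 25.0
```

Call:
{"fn": "carry_out", "kwargs": {"deltas": "0 0 0 0 0 0.003 -1; 0 0 0 0 0 0 -1; 0 0 0 0 0 0 -0.7; 0 0 0 0 0 0 -0.3; 0 0 0 0 0 0 -0.2; 0 0 0 0 0 0 -0.2; 0 0 0 0 0 -0.03 -0.2; 0 0 0 0 0 -0.05 -0.2; 0 0 0 0 0 -0.06 -0.2; 0 0 0 0 0 -0.06 0"}}

```text
clock: 22.98
tcp_pos: [0.4912, 0.2888, 0.2918]
tool_rot: [-3.136, -0.185, 0.0]
wrist_force: [0.0, 0.2, 0.3]
width: 0.043
grasp_force: 0.0
```

```bash
cat >> h.py <<'E'
def hung(p):
    C=cloud(p);D=C[...,:2]-[.5033,.1837];c,s=np.cos(.118),np.sin(.118)
    X=D[...,0]*c+D[...,1]*s;Y=-D[...,0]*s+D[...,1]*c
    m=((p["range_z"]>0)&(C[...,2]>.1)&(C[...,2]<.125)&(abs(X)<.045)&(abs(Y)<.155)).astype(np.uint8)
    k,l,st,ce=cv2.connectedComponentsWithStats(m)
    for i in range(1,k):
        if st[i,4]>60: q=l==i;print("hung X %.4f Y %.4f ztop %.4f n %d"%(X[q].mean(),Y[q].mean(),np.percentile(C[q][:,2],90),q.sum()))
E
python3 -c "
from h import *
p=snap('wrist');hung(p)
plan([.5624,-.3086,.26],-.022)"
```

```text
hung X 0.0003 Y 0.1054 ztop 0.1144 n 331
tcp [0.4943 0.2899 0.3012] yaw 0.118 turn z 0.14 shift [0.0807 0.5971 0.0393] tilt 0.0143
```

Call:
{"fn": "carry_out", "kwargs": {"deltas": "0 0 0.14 0 0.03 0 0; 0 0 0 0.008 0.06 0 0; 0 0 0 0.008 0.06 0 0; 0 0 0 0.008 0.06 0 0; 0 0 0 0.008 0.06 0 0; 0 0 0 0.008 0.06 0 0; 0 0 0 0.01 0.06 0 0; 0 0 0 0.01 0.06 0 0; 0 0 0 0.01 0.06 0.02 0; 0 0 0 0.01 0.06 0.02 0"}}

```text
clock: 24.28
tcp_pos: [0.5628, -0.2818, 0.2506]
tool_rot: [3.141, -0.035, 0.002]
wrist_force: [0.7, -0.1, -0.1]
width: 0.0466
grasp_force: 0.0
```

Call:
{"fn": "carry_out", "kwargs": {"deltas": "0 0 0 0 0.027 0 0; 0 0 0 0 0 0 0; 0 0 0 0 0 0 0; 0 0 0 0 0 0 0"}}

```text
clock: 24.78
tcp_pos: [0.5625, -0.3049, 0.2521]
tool_rot: [3.141, -0.032, 0.002]
wrist_force: [-0.4, 0.2, -0.2]
width: 0.0464
grasp_force: 0.0
```

```bash
python3 -c "
from h import *
p=snap('wrist');c=clips(p)
b=min(c,key=lambda q:abs(q[0]-.5624)+abs(q[1]+.3086))
plan([b[0],b[1],.068],b[2])"
```

```text
clip [ 0.5638 -0.3096 -0.0229] 19.1 23.6
clip [ 0.4863 -0.303   0.374 ] 24.1 20.0
tcp [ 0.5625 -0.305   0.252 ] yaw -0.02 turn z 0.003 shift [0.0012 0.0044 0.184 ] tilt 0.0014
```

The clip at (0.454,−0.295) has been knocked to (0.486,−0.303). It still stands, and the present target is unchanged.

Call:
{"fn": "carry_out", "kwargs": {"deltas": "0 0 0 0.001 0.0044 0.05 0; 0 0 0 0 0 0.05 0; 0 0 0 0 0 0.04 0; 0 0 0 0 0 0.03 0; 0 0 0 0 0 0.014 0; 0 0 0 0 0 0 -1; 0 0 0 0 0 0 -1; 0 0 0 0 0 0 -1; 0 0 0 0 0 0 -1; 0 0 0 0 0 0 -1", "squeeze": 25}}

```text
clock: 26.08
tcp_pos: [0.5635, -0.3114, 0.068]
tool_rot: [3.14, -0.035, 0.003]
wrist_force: [-0.1, 2.0, 5.6]
width: 0.0198
grasp_force: 25.0
```

Call:
{"fn": "carry_out", "kwargs": {"deltas": "0 0 0 0 0 -0.02 -1; 0 0 0 0 0 -0.04 -1; 0 0 0 0 0 -0.05 -1; 0 0 0 0 0 -0.05 -1; 0 0 0 0 0 -0.04 -1; 0 0 0 0 0 0 -1"}}

```text
clock: 26.82
tcp_pos: [0.5641, -0.3123, 0.2706]
tool_rot: [3.137, -0.035, 0.009]
wrist_force: [0.6, -0.9, -1.8]
width: 0.0197
grasp_force: 25.0
```

```bash
python3 -c "
from h import *
plan([*(rodxy(.035)+[.0012,0]),.268],.118);print(manip.sense()['width'],manip.sense()['grasp_force'])"
```

```text
tcp [ 0.5641 -0.3123  0.2706] yaw -0.022 turn z -0.14 shift [-8.000e-04 -5.345e-01 -2.000e-04] tilt 0.0071
0.01972867850593635 24.98867154121399
```

Call:
{"fn": "carry_out", "kwargs": {"deltas": "0 0 -0.14 0 0 0 -1; 0 0 0 0 -0.05 0 -1; 0 0 0 0 -0.06 0 -1; 0 0 0 0 -0.06 0 -1; 0 0 0 0 -0.06 0 -1; 0 0 0 0 -0.06 0 -1; 0 0 0 0 -0.06 0 -1; 0 0 0 0 -0.06 0 -1; 0 0 0 0 -0.06 0 -1; 0 0 0 0 -0.045 0 -1"}}

```text
clock: 28.08
tcp_pos: [0.5005, 0.2024, 0.2645]
tool_rot: [3.136, 0.187, -0.006]
wrist_force: [1.5, -0.6, -2.3]
width: 0.0197
grasp_force: 25.0
```

Call:
{"fn": "carry_out", "kwargs": {"deltas": "0 0 0 0 -0.019 0 -1; 0 0 0 0 0 0 -1; 0 0 0 0 0 0 -1; 0 0 0 0 0 0 -1; 0 0 0 0 0 0 -1"}}

```text
clock: 28.7
tcp_pos: [0.5005, 0.2181, 0.2669]
tool_rot: [3.136, 0.182, 0.0]
wrist_force: [0.3, -1.3, -2.6]
width: 0.02
grasp_force: 25.0
```

```bash
python3 -c "
from h import *
plan([*(rodxy(.035)+[.0012,0]),.0905],.118);hung(snap('wrist'))"
```

```text
tcp [0.5005 0.2181 0.2669] yaw 0.116 turn z -0.002 shift [-1.000e-04 -4.000e-04  1.764e-01] tilt 0.0002
hung X 0.0005 Y 0.1043 ztop 0.1142 n 401
```

Call:
{"fn": "carry_out", "kwargs": {"deltas": "0 0 0 0 0 0.04 -1; 0 0 0 0 0 0.04 -1; 0 0 0 0 0 0.03 -1; 0 0 0 0 0 0.016 -1; 0 0 0 0 0 0.015 -1; 0 0 0 0 0 0.015 -1; 0 0 0 0 0 0.01 -1; 0 0 0 0 0 0.008 -1; 0 0 0 0 0 0 -1; 0 0 0 0 0 0 -1"}}

```text
clock: 30.0
tcp_pos: [0.5005, 0.2193, 0.0933]
tool_rot: [-3.136, -0.185, -0.001]
wrist_force: [-0.5, 0.5, -1.9]
width: 0.0196
grasp_force: 25.0
```

Call:
{"fn": "carry_out", "kwargs": {"deltas": "0 0 0 0 0 0.002 -1; 0 0 0 0 0 0 -1; 0 0 0 0 0 0 -0.7; 0 0 0 0 0 0 -0.3; 0 0 0 0 0 0 -0.2; 0 0 0 0 0 0 -0.2; 0 0 0 0 0 -0.03 -0.2; 0 0 0 0 0 -0.05 -0.2; 0 0 0 0 0 -0.06 -0.2; 0 0 0 0 0 -0.06 0"}}

```text
clock: 31.25
tcp_pos: [0.4998, 0.2191, 0.2928]
tool_rot: [-3.136, -0.185, -0.0]
wrist_force: [0.4, 0.6, 0.1]
width: 0.0427
grasp_force: 0.0
```

```bash
python3 -c "
from h import *
p=snap('wrist');hung(p)
plan([.4863,-.303,.26],.37)"
```

```text
hung X 0.0001 Y 0.1044 ztop 0.1143 n 347
hung X 0.0020 Y 0.0352 ztop 0.1143 n 329
tcp [0.5031 0.2199 0.3019] yaw 0.118 turn z -0.252 shift [-0.2053  0.4813  0.0402] tilt 0.0142
```

Call:
{"fn": "carry_out", "kwargs": {"deltas": "0 0 -0.126 0 0 0 0; 0 0 -0.126 0 0 0 0; 0 0 0 -0.02 0.055 0 0; 0 0 0 -0.025 0.06 0 0; 0 0 0 -0.025 0.06 0 0; 0 0 0 -0.025 0.06 0 0; 0 0 0 -0.025 0.06 0 0; 0 0 0 -0.03 0.06 0 0; 0 0 0 -0.03 0.06 0.02 0; 0 0 0 -0.025 0.06 0.02 0"}}

```text
clock: 32.55
tcp_pos: [0.4817, -0.2729, 0.2545]
tool_rot: [3.087, 0.577, 0.002]
wrist_force: [0.1, 1.1, -0.0]
width: 0.0465
grasp_force: 0.0
```

Call:
{"fn": "carry_out", "kwargs": {"deltas": "0 0 0 0 0.006 0 0; 0 0 0 0 0 0 0; 0 0 0 0 0 0 0; 0 0 0 0 0 0 0"}}

```text
clock: 33.05
tcp_pos: [0.4848, -0.2751, 0.2554]
tool_rot: [3.087, 0.581, 0.001]
wrist_force: [0.7, -0.8, -0.2]
width: 0.0465
grasp_force: 0.0
```

```bash
python3 -c "
from h import *
p=snap('wrist');c=clips(p)
b=min(c,key=lambda q:abs(q[0]-.4863)+abs(q[1]+.303))
plan([b[0],b[1],.068],b[2])"
```

```text
clip [ 0.4491 -0.1556  0.368 ] 23.8 19.9
clip [ 0.4848 -0.3028  0.325 ] 23.3 19.8
tcp [ 0.4848 -0.2752  0.2554] yaw 0.372 turn z 0.047 shift [-0.0089  0.026   0.1874] tilt 0.0011
```

Call:
{"fn": "carry_out", "kwargs": {"deltas": "0 0 0.02 -0.0095 0.026 0 0; 0 0 0 0 0 0 0; 0 0 0 0 0 0 0; 0 0 0 0 0 0 0"}}

```text
clock: 33.6
tcp_pos: [0.4848, -0.3039, 0.2546]
tool_rot: [-3.093, -0.547, 0.0]
wrist_force: [-1.2, 0.4, 0.3]
width: 0.0462
grasp_force: 0.0
```

```bash
python3 -c "
from h import *
p=snap('wrist');c=clips(p)
b=min(c,key=lambda q:abs(q[0]-.4863)+abs(q[1]+.303))
plan([b[0],b[1],.068],b[2])"
```

```text
clip [ 0.4493 -0.1556  0.377 ] 23.5 20.2
clip [ 0.4847 -0.3028  0.3534] 23.5 18.1
tcp [ 0.4848 -0.3039  0.2546] yaw 0.35 turn z -0.004 shift [ 0.0002 -0.001   0.1866] tilt 0.0003
```

Call:
{"fn": "carry_out", "kwargs": {"deltas": "0 0 0 0 -0.001 0.05 0; 0 0 0 0 0 0.05 0; 0 0 0 0 0 0.04 0; 0 0 0 0 0 0.03 0; 0 0 0 0 0 0.0165 0; 0 0 0 0 0 0 -1; 0 0 0 0 0 0 -1; 0 0 0 0 0 0 -1; 0 0 0 0 0 0 -1; 0 0 0 0 0 0 -1", "squeeze": 25}}

```text
clock: 34.9
tcp_pos: [0.4851, -0.3035, 0.0693]
tool_rot: [3.092, 0.546, 0.002]
wrist_force: [-0.8, 1.3, 5.4]
width: 0.02
grasp_force: 25.0
```

Call:
{"fn": "carry_out", "kwargs": {"deltas": "0 0 0 0 0 -0.02 -1; 0 0 0 0 0 -0.04 -1; 0 0 0 0 0 -0.05 -1; 0 0 0 0 0 -0.05 -1; 0 0 0 0 0 -0.04 -1; 0 0 0 0 0 0 -1"}}

```text
clock: 35.65
tcp_pos: [0.4858, -0.3043, 0.2716]
tool_rot: [3.088, 0.546, 0.007]
wrist_force: [0.8, -0.7, -2.2]
width: 0.02
grasp_force: 25.0
```

```bash
python3 -c "
from h import *
plan([*(rodxy(-.035)+[.0012,0]),.268],.118);print(manip.sense()['width'],manip.sense()['grasp_force'])"
```

```text
tcp [ 0.4858 -0.3043  0.2716] yaw 0.35 turn z 0.232 shift [ 0.0761 -0.4474  0.0015] tilt 0.0071
0.02003805870755039 24.971472322940826
```

Call:
{"fn": "carry_out", "kwargs": {"deltas": "0 0 0.116 0 0 0 -1; 0 0 0.116 0 0 0 -1; 0 0 0 0.01 -0.055 0 -1; 0 0 0 0.01 -0.055 0 -1; 0 0 0 0.01 -0.055 0 -1; 0 0 0 0.01 -0.055 0 -1; 0 0 0 0.01 -0.055 0 -1; 0 0 0 0.01 -0.055 0 -1; 0 0 0 0.01 -0.055 0 -1; 0 0 0 0.006 -0.045 0 -1"}}

```text
clock: 36.9
tcp_pos: [0.5082, 0.1349, 0.2657]
tool_rot: [-3.136, -0.186, 0.006]
wrist_force: [0.0, 0.1, -2.2]
width: 0.0199
grasp_force: 25.0
```

Call:
{"fn": "carry_out", "kwargs": {"deltas": "0 0 0 0 -0.017 0 -1; 0 0 0 0 0 0 -1; 0 0 0 0 0 0 -1; 0 0 0 0 0 0 -1; 0 0 0 0 0 0 -1"}}

```text
clock: 37.52
tcp_pos: [0.5077, 0.1486, 0.2682]
tool_rot: [3.136, 0.182, 0.0]
wrist_force: [0.6, 0.2, -2.0]
width: 0.02
grasp_force: 25.0
```

```bash
python3 -c "
from h import *
plan([*(rodxy(-.035)+[.0012,0]),.0905],.118);hung(snap('wrist'))"
```

```text
tcp [0.5077 0.1486 0.2682] yaw 0.116 turn z -0.002 shift [ 0.001  -0.0002  0.1777] tilt 0.0002
hung X 0.0024 Y 0.0341 ztop 0.1142 n 391
hung X 0.0003 Y 0.1033 ztop 0.1141 n 439
```

Call:
{"fn": "carry_out", "kwargs": {"deltas": "0 0 0 0.001 0 0.04 -1; 0 0 0 0 0 0.04 -1; 0 0 0 0 0 0.03 -1; 0 0 0 0 0 0.016 -1; 0 0 0 0 0 0.015 -1; 0 0 0 0 0 0.015 -1; 0 0 0 0 0 0.01 -1; 0 0 0 0 0 0.008 -1; 0 0 0 0 0 0 -1; 0 0 0 0 0 0 -1"}}

```text
clock: 38.83
tcp_pos: [0.5088, 0.1499, 0.0946]
tool_rot: [-3.136, -0.185, -0.001]
wrist_force: [-1.1, -0.1, -2.4]
width: 0.0197
grasp_force: 25.0
```

Call:
{"fn": "carry_out", "kwargs": {"deltas": "0 0 0 0 0 0.002 -1; 0 0 0 0 0 0 -1; 0 0 0 0 0 0 -0.7; 0 0 0 0 0 0 -0.3; 0 0 0 0 0 0 -0.2; 0 0 0 0 0 0 -0.2; 0 0 0 0 0 -0.03 -0.2; 0 0 0 0 0 -0.05 -0.2; 0 0 0 0 0 -0.06 -0.2; 0 0 0 0 0 -0.06 0"}}

```text
clock: 40.08
tcp_pos: [0.5081, 0.1498, 0.2941]
tool_rot: [-3.136, -0.185, -0.0]
wrist_force: [0.8, 0.4, 0.2]
width: 0.0432
grasp_force: 0.0
```

```bash
python3 -c "
from h import *
p=snap('wrist');hung(p)
plan([.4493,-.1556,.26],.367)"
```

```text
hung X 0.0001 Y 0.1034 ztop 0.1142 n 379
hung X 0.0023 Y 0.0341 ztop 0.1142 n 344
hung X 0.0018 Y -0.0346 ztop 0.1145 n 329
tcp [0.5115 0.1501 0.3031] yaw 0.118 turn z -0.249 shift [-0.1683  0.2629  0.0419] tilt 0.0141
```

Call:
{"fn": "carry_out", "kwargs": {"deltas": "0 0 -0.125 0 0 0 0; 0 0 -0.125 0 0 0 0; 0 0 0 -0.03 0.05 0 0; 0 0 0 -0.03 0.05 0 0; 0 0 0 -0.04 0.06 0 0; 0 0 0 -0.035 0.05 0.02 0; 0 0 0 -0.03 0.05 0.02 0; 0 0 0 0 0 0 0; 0 0 0 0 0 0 0; 0 0 0 0 0 0 0"}}

```text
clock: 41.38
tcp_pos: [0.451, -0.14, 0.2533]
tool_rot: [3.088, 0.577, 0.002]
wrist_force: [0.4, 0.5, -0.1]
width: 0.046
grasp_force: 0.0
```

```bash
python3 -c "
from h import *
p=snap('wrist');c=clips(p)
b=min(c,key=lambda q:abs(q[0]-.4493)+abs(q[1]+.1556))
plan([b[0],b[1],.068],b[2])"
```

```text
clip [ 0.4492 -0.1546  0.3665] 23.1 19.3
tcp [ 0.4511 -0.1399  0.2533] yaw 0.37 turn z 0.004 shift [-0.0072  0.0129  0.1853] tilt 0.0012
```

Call:
{"fn": "carry_out", "kwargs": {"deltas": "0 0 0 -0.0072 0.0135 0.04 0; 0 0 0 0 0 0.05 0; 0 0 0 0 0 0.04 0; 0 0 0 0 0 0.03 0; 0 0 0 0 0 0.0155 0; 0 0 0 0 0 0 0; 0 0 0 0 0 0.009 -1; 0 0 0 0 0 0 -1; 0 0 0 0 0 0 -1; 0 0 0 0 0 0 -1", "squeeze": 25}}

```text
clock: 42.68
tcp_pos: [0.4487, -0.1564, 0.0685]
tool_rot: [3.088, 0.574, 0.0]
wrist_force: [-0.3, 1.2, -0.5]
width: 0.0201
grasp_force: 25.0
```

Call:
{"fn": "carry_out", "kwargs": {"deltas": "0 0 0 0 0 0 -1; 0 0 0 0 0 0 -1; 0 0 0 0 0 -0.02 -1; 0 0 0 0 0 -0.04 -1; 0 0 0 0 0 -0.05 -1; 0 0 0 0 0 -0.05 -1; 0 0 0 0 0 -0.04 -1; 0 0 0 0 0 0 -1"}}

```text
clock: 43.68
tcp_pos: [0.4501, -0.1573, 0.2713]
tool_rot: [3.084, 0.574, 0.008]
wrist_force: [0.7, -0.6, -1.9]
width: 0.0199
grasp_force: 25.0
```

```bash
python3 -c "
from h import *
plan([*(rodxy(-.105)+[.0012,0]),.268],.118);print(manip.sense()['width'],manip.sense()['grasp_force'])"
```

```text
tcp [ 0.4501 -0.1573  0.2713] yaw 0.368 turn z 0.25 shift [ 0.0942 -0.2273  0.0028] tilt 0.0069
0.019942708892947046 24.973413348197937
```

Call:
{"fn": "carry_out", "kwargs": {"deltas": "0 0 0.125 0 0 0 -1; 0 0 0.125 0 0 0 -1; 0 0 0 0.024 -0.057 0 -1; 0 0 0 0.024 -0.057 0 -1; 0 0 0 0.024 -0.057 0 -1; 0 0 0 0.0222 -0.0563 0 -1; 0 0 0 0 0 0 -1; 0 0 0 0 0 0 -1; 0 0 0 0 0 0 -1; 0 0 0 0 0 0 -1"}}

```text
clock: 44.92
tcp_pos: [0.5153, 0.0791, 0.2681]
tool_rot: [3.136, 0.181, -0.0]
wrist_force: [-0.0, -0.4, -1.7]
width: 0.0199
grasp_force: 25.0
```

```bash
python3 -c "
from h import *
plan([*(rodxy(-.105)+[.0012,0]),.0905],.118);hung(snap('wrist'))"
```

```text
tcp [0.5153 0.0791 0.2681] yaw 0.115 turn z -0.003 shift [ 0.0017 -0.0002  0.1776] tilt 0.0003
hung X 0.0022 Y 0.0330 ztop 0.1140 n 440
hung X 0.0021 Y -0.0358 ztop 0.1143 n 401
hung X 0.0000 Y 0.1026 ztop 0.1141 n 483
```

Call:
{"fn": "carry_out", "kwargs": {"deltas": "0 0 0 0.0015 0 0.04 -1; 0 0 0 0 0 0.04 -1; 0 0 0 0 0 0.03 -1; 0 0 0 0 0 0.016 -1; 0 0 0 0 0 0.015 -1; 0 0 0 0 0 0.015 -1; 0 0 0 0 0 0.01 -1; 0 0 0 0 0 0.008 -1; 0 0 0 0 0 0 -1; 0 0 0 0 0 0 -1"}}

```text
clock: 46.22
tcp_pos: [0.5173, 0.0807, 0.0946]
tool_rot: [3.136, 0.185, 0.001]
wrist_force: [-0.6, 0.5, -2.2]
width: 0.0198
grasp_force: 25.0
```

Call:
{"fn": "carry_out", "kwargs": {"deltas": "0 0 0 0 0 0.002 -1; 0 0 0 0 0 0 -1; 0 0 0 0 0 0 -0.7; 0 0 0 0 0 0 -0.3; 0 0 0 0 0 0 -0.2; 0 0 0 0 0 0 -0.2; 0 0 0 0 0 -0.03 -0.2; 0 0 0 0 0 -0.05 -0.2; 0 0 0 0 0 -0.06 -0.2; 0 0 0 0 0 -0.06 0"}}

```text
clock: 47.48
tcp_pos: [0.5166, 0.0806, 0.2941]
tool_rot: [-3.136, -0.185, -0.0]
wrist_force: [1.7, -0.4, -0.2]
width: 0.0434
grasp_force: 0.0
```

Call:
{"fn": "carry_out", "kwargs": {"deltas": "0 0 0 -0.03 0 -0.05 0; 0 0 0 -0.05 0 -0.05 0; 0 0 0 0 0 0 0; 0 0 0 0 0 0 0; 0 0 0 0 0 0 0"}}

```text
clock: 48.1
tcp_pos: [0.4433, 0.0719, 0.3846]
tool_rot: [-3.136, -0.185, 0.005]
wrist_force: [0.7, -0.6, 0.4]
width: 0.0465
grasp_force: 0.0
```

```bash
python3 -c "
from h import *
p=snap('wrist');hung(p);clips(p);save(p,'w5')
plan([.6891,.2026,.40],1.687)
c,s=np.cos(.116),np.sin(.116)
C=cloud(p);D=C[...,:2]-[.533,.187];X=D[...,0]*c+D[...,1]*s;Y=-D[...,0]*s+D[...,1]*c
for n in('scene','side'):
    q=snap(n);C=cloud(q);D=C[...,:2]-[.533,.187];X=D[...,0]*c+D[...,1]*s;Y=-D[...,0]*s+D[...,1]*c
    m=(q['range_z']>0)&(X>.07)&(X<.2)&(abs(Y)<.16)&(C[...,2]>.15)&(C[...,2]<.32)
    if m.sum()>30: print(n,m.sum(),[(round(z,2),np.round(np.percentile(X[m&(abs(C[...,2]-z)<.01)],[5,50,95]),4)) for z in (.17,.2,.23,.27,.3) if (m&(abs(C[...,2]-z)<.01)).sum()>5])
"
```

```text
hung X 0.0026 Y -0.1042 ztop 0.1144 n 234
hung X 0.0011 Y 0.0333 ztop 0.1145 n 262
hung X 0.0006 Y -0.0357 ztop 0.1145 n 230
hung X -0.0015 Y 0.1026 ztop 0.1143 n 279
tcp [0.4433 0.0719 0.3846] yaw 0.118 turn z -1.569 shift [ 0.1013  0.2592 -0.0162] tilt 0.0035
scene 2390 [(0.17, array([0.1008, 0.1037, 0.1064])), (0.2, array([0.1046, 0.1074, 0.1104])), (0.23, array([0.1084, 0.1112, 0.1138])), (0.27, array([0.1139, 0.1171, 0.1626])), (0.3, array([0.1128, 0.1191, 0.1232]))]
side 1777 [(0.17, array([0.0928, 0.0942, 0.0957])), (0.2, array([0.0968, 0.0981, 0.0993])), (0.23, array([0.1005, 0.1019, 0.1031])), (0.27, array([0.1057, 0.1083, 0.1592])), (0.3, array([0.1096, 0.1138, 0.1195]))]
```

View pics/w5.png

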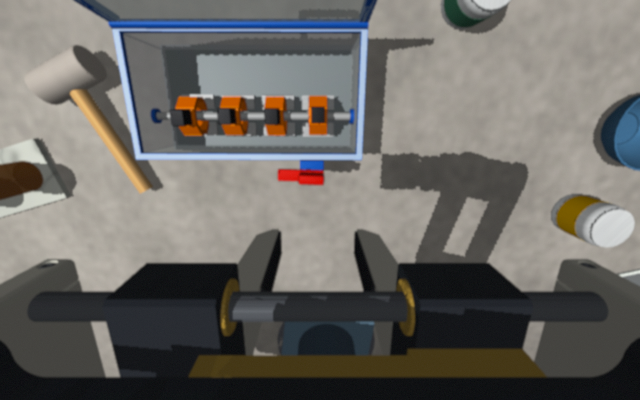

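All four clips hang on the rod at (188,115), (232,116), (275,116) and (318,115), the bench is clear of clips, and the button is aside at (300,176). Next I close the lid from the pose where I released the handle.

Call:
{"fn": "carry_out", "kwargs": {"deltas": "0 0 -0.157 0 0 0 -0.45; 0 0 -0.157 0 0 0 -0.45; 0 0 -0.157 0 0 0 -0.45; 0 0 -0.157 0 0 0 -0.45; 0 0 -0.157 0 0 0 -0.45; 0 0 -0.157 0 0 0 -0.45; 0 0 -0.157 0 0 0 -0.45; 0 0 -0.157 0 0 0 -0.45; 0 0 -0.157 0 0 0 -0.45; 0 0 -0.156 0 0 0 -0.45"}}

```text
clock: 49.5
tcp_pos: [0.4434, 0.0719, 0.3856]
tool_rot: [-2.082, -2.351, 0.002]
wrist_force: [0.1, -0.2, -0.6]
width: 0.0254
grasp_force: 0.0
```

Call:
{"fn": "carry_out", "kwargs": {"deltas": "0 0 0 0.02 0.045 0 -0.45; 0 0 0 0.02 0.05 0 -0.45; 0 0 0 0.02 0.05 0 -0.45; 0 0 0 0.02 0.05 0 -0.45; 0 0 0 0.021 0.05 0 -0.45; 0 0 0 0 0.014 0 -0.45; 0 0 0 0 0 0 -0.45; 0 0 0 0 0 0 -0.45; 0 0 0 0 0 0 -0.45"}}

```text
clock: 50.62
tcp_pos: [0.6881, 0.2019, 0.3875]
tool_rot: [2.089, 2.346, 0.001]
wrist_force: [-0.2, 0.5, -0.2]
width: 0.0255
grasp_force: 0.0
```

```bash
python3 -c "
from h import *
plan([.6891,.2026,.257],1.687);print(manip.sense()['width'])
c,s=np.cos(.116),np.sin(.116)
for n in('wrist','scene','side'):
    q=snap(n);C=cloud(q);D=C[...,:2]-[.533,.187];X=D[...,0]*c+D[...,1]*s;Y=-D[...,0]*s+D[...,1]*c
    m=(q['range_z']>0)&(X>.135)&(X<.185)&(abs(Y)<.035)&(C[...,2]>.24)&(C[...,2]<.31)
    print(n,m.sum(),X[m].mean() if m.sum() else '', C[m].mean(0) if m.sum() else '')
"
```

```text
tcp [0.6881 0.2019 0.3875] yaw 1.687 turn z -0.0 shift [0.0005 0.0009 0.1305] tilt 0.0011
0.025493677449588643
wrist 771 0.1564826536179735 [0.6882588  0.20658926 0.2772119 ]
scene 83 0.1597146065647614 [0.69157757 0.20603184 0.27758914]
side 85 0.1549362360393514 [0.68681964 0.205579   0.27765213]
```

Handle is where it was left.

Call:
{"fn": "carry_out", "kwargs": {"deltas": "0 0 0 0 0.001 0.04 -0.45; 0 0 0 0 0 0.04 -0.45; 0 0 0 0 0 0.03 -0.45; 0 0 0 0 0 0.0205 -0.45; 0 0 0 0 0 0 -0.45; 0 0 0 0 0 0 -1; 0 0 0 0 0 0 -1; 0 0 0 0 0 0 -1; 0 0 0 0 0 0 -1", "squeeze": 20}}

```text
clock: 51.9
tcp_pos: [0.6904, 0.2024, 0.2573]
tool_rot: [2.088, 2.345, 0.003]
wrist_force: [0.6, 0.6, 5.8]
width: 0.0115
grasp_force: 20.0
```

Call:
{"fn": "carry_out", "kwargs": {"deltas": "0 0 0 0 -0.0151 -0.006 -1; 0 0 0 0 -0.0156 -0.0045 -1; 0 0 0 0 -0.016 -0.0029 -1; 0 0 0 0 -0.0162 -0.0013 -1; 0 0 0 0 -0.0162 0.0003 -1; 0 0 0 0 -0.0161 0.0019 -1; 0 0 0 0 -0.0158 0.0035 -1; 0 0 0 0 0 0 -1"}}

```text
clock: 52.9
tcp_pos: [0.5785, 0.1896, 0.2656]
tool_rot: [-2.088, -2.346, 0.0]
wrist_force: [-4.1, 0.2, 5.7]
width: 0.0114
grasp_force: 20.0
```

Call:
{"fn": "carry_out", "kwargs": {"deltas": "0 0 0 0 -0.0158 0.0047 -1; 0 0 0 0 -0.015 0.0064 -1; 0 0 0 0 -0.0141 0.0081 -1; 0 0 0 0 -0.0125 0.0104 -1; 0 0 0 0 -0.0107 0.0122 -1; 0 0 0 0 0 0 -1"}}

```text
clock: 53.65
tcp_pos: [0.5086, 0.1816, 0.2226]
tool_rot: [-2.085, -2.343, 0.008]
wrist_force: [-10.7, -0.2, 5.9]
width: 0.0113
grasp_force: 20.0
```

Call:
{"fn": "carry_out", "kwargs": {"deltas": "0 0 0 0 -0.0111 0.0119 -1; 0 0 0 0 -0.0098 0.0129 -1; 0 0 0 0 -0.0085 0.0138 -1; 0 0 0 0 -0.0071 0.0146 -1; 0 0 0 0 -0.004 0.01 -1; 0 0 0 0 0 0 -1"}}

```text
clock: 54.4
tcp_pos: [0.4702, 0.1771, 0.1587]
tool_rot: [-2.087, -2.344, 0.004]
wrist_force: [-5.8, 2.4, -0.7]
width: 0.0115
grasp_force: 20.0
```

Call:
{"fn": "carry_out", "kwargs": {"deltas": "0 0 0 0 -0.0015 0.003 -1; 0 0 0 0 0 0.002 -1; 0 0 0 0 0 0.001 -1; 0 0 0 0 0 0 -1; 0 0 0 0 0 0 -1"}}

```text
clock: 55.02
tcp_pos: [0.4686, 0.1769, 0.1537]
tool_rot: [-2.087, -2.344, 0.004]
wrist_force: [-7.9, 0.5, 3.2]
width: 0.011
grasp_force: 20.0
```

```bash
cat >> h.py <<'E'
def lidz():
    c,s=np.cos(.116),np.sin(.116)
    for n in('scene','side'):
        q=snap(n);C=cloud(q);D=C[...,:2]-[.533,.187];X=D[...,0]*c+D[...,1]*s;Y=-D[...,0]*s+D[...,1]*c;hsv=cv2.cvtColor(q["frame"],cv2.COLOR_RGB2HSV)
        m=(q['range_z']>0)&(hsv[...,0]>100)&(hsv[...,0]<130)&(hsv[...,1]>120)&(abs(Y)<.17)&(C[...,2]>.115)&(C[...,2]<.17)
        for a,b in((-.1,-.075),(.07,.1)):
            k=m&(X>a)&(X<b);print(n,a,k.sum(),np.percentile(C[k][:,2],[10,50,90]).round(4) if k.sum() else '')
E
python3 -c "
from h import *
print(manip.sense()['wrist_force']);lidz()"
```

```text
[-7.94590908  0.50890197  3.22366298]
scene -0.1 141 [0.1314 0.1357 0.1392]
scene 0.07 264 [0.1256 0.1303 0.1353]
side -0.1 226 [0.1323 0.1352 0.1377]
side 0.07 117 [0.128  0.1307 0.1347]
```

Call:
{"fn": "carry_out", "kwargs": {"deltas": "0 0 0 0 -0.001 0.003 -1; 0 0 0 0 0 0.003 -1; 0 0 0 0 0 0 -1; 0 0 0 0 0 0 -1"}}

```text
clock: 55.62
tcp_pos: [0.4685, 0.1767, 0.1507]
tool_rot: [-2.088, -2.347, 0.001]
wrist_force: [-13.6, -0.8, 21.7]
width: 0.0115
grasp_force: 20.0
```

```bash
python3 -c "
from h import *
print(manip.sense()['wrist_force']);lidz()"
```

```text
[-13.60590368  -0.81684224  21.66582238]
scene -0.1 142 [0.1311 0.135  0.1392]
scene 0.07 266 [0.125  0.1302 0.1347]
side -0.1 217 [0.1315 0.1342 0.1365]
side 0.07 123 [0.127  0.1309 0.135 ]
```

Call:
{"fn": "carry_out", "kwargs": {"deltas": "0 0 0 0 0.002 0 -0.8; 0 0 0 0 0 0 -0.3; 0 0 0 0 0 0 -0.1; 0 0 0 0 0 0 -0.1; 0 0 0 0 0 0 -0.1; 0 0 0 0 0 -0.03 -0.1; 0 0 0 0 0 -0.05 -0.1; 0 0 0 0 0 -0.05 -0.1; 0 0 0 0 0 0 -0.1; 0 0 0 0 0 0 -0.1"}}

```text
clock: 56.98
tcp_pos: [0.4709, 0.1768, 0.2772]
tool_rot: [-2.089, -2.346, 0.001]
wrist_force: [-0.0, 0.0, -0.7]
width: 0.0418
grasp_force: 0.0
```

```bash
python3 -c "
from h import *
lidz();plan([.4325,.0797,.149],1.66);print(manip.sense()['qpos'])
c,s=np.cos(.116),np.sin(.116);p=snap('wrist');save(p,'w6');C=cloud(p);hsv=cv2.cvtColor(p['frame'],cv2.COLOR_RGB2HSV)
D=C[...,:2]-[.533,.187];X=D[...,0]*c+D[...,1]*s;Y=-D[...,0]*s+D[...,1]*c
for a in(-.095,.08):
  k=(p['range_z']>0)&(hsv[...,0]>100)&(hsv[...,0]<130)&(hsv[...,1]>120)&(abs(Y)<.16)&(C[...,2]>.115)&(C[...,2]<.17)&(X>a)&(X<a+.02);print(a,k.sum(),np.median(C[k][:,2]))
p=snap('side')
C=cloud(p);hsv=cv2.cvtColor(p['frame'],cv2.COLOR_RGB2HSV)
m=(p['range_z']>0)&((hsv[...,0]<6)|(hsv[...,0]>174))&(hsv[...,1]>170)&(C[...,2]>.13)&(C[...,2]<.18)&(C[...,1]>0)&(C[...,1]<.25)
P=C[m];print(len(P),cv2.minAreaRect(P[:,:2].astype(np.float32)*1000))
"
```

```text
scene -0.1 200 [0.13   0.1344 0.138 ]
scene 0.07 266 [0.1253 0.1302 0.1348]
side -0.1 378 [0.1311 0.1342 0.1366]
side 0.07 120 [0.1276 0.1306 0.1345]
tcp [0.4703 0.1767 0.2762] yaw 1.687 turn z 0.027 shift [-0.0932 -0.0459  0.1273] tilt 0.0032
[ 1.37016464e-01  1.40472851e-01  1.54321767e+00 -1.53190125e-05
  1.46106040e+00  2.10760633e-02]
-0.095 2832 0.13360634472789046
0.08 428 0.13026131165205201
102 ((430.8099365234375, 98.20697021484375), (14.494287490844727, 69.04671478271484), 4.1753997802734375)
```

The lid reads shut, with the front rim at 0.1336 against 0.1335 at the start. Now I turn the button back.

Call:
{"fn": "carry_out", "kwargs": {"deltas": "0 0 0.039 -0.03 -0.015 0 -0.1; 0 0 0 -0.03 -0.015 0 -0.1; 0 0 0 -0.034 -0.014 0 -0.1; 0 0 0 0 0 0 -0.1; 0 0 0 0 0 0 -0.1; 0 0 0 0 0 0 -0.1"}}

```text
clock: 57.92
tcp_pos: [0.4359, 0.08, 0.2776]
tool_rot: [-2.133, -2.306, 0.0]
wrist_force: [-0.7, 0.2, 0.8]
width: 0.0416
grasp_force: 0.0
```

```bash
python3 -c "
from h import *
plan([.4325,.0797,.1495],1.648)"
```

```text
tcp [0.4359 0.08   0.2776] yaw 1.649 turn z 0.001 shift [-1.000e-04 -3.400e-03  1.281e-01] tilt 0.0006
```

Call:
{"fn": "carry_out", "kwargs": {"deltas": "0 0 0 0 -0.0034 0.05 -0.1; 0 0 0 0 0 0.04 -0.1; 0 0 0 0 0 0.025 -0.1; 0 0 0 0 0 0.013 -0.1; 0 0 0 0 0 0 -1; 0 0 0 0 0 0 -1; 0 0 0 0 0 0 -1; 0 0 0 0 0 0 -1; 0 0 0 0 0 0 -1; 0 0 0 0 0 0 -1"}}

```text
clock: 59.18
tcp_pos: [0.4324, 0.079, 0.1508]
tool_rot: [2.134, 2.305, 0.001]
wrist_force: [-2.0, 0.2, 6.3]
width: 0.0136
grasp_force: 20.0
```

Call:
{"fn": "carry_out", "kwargs": {"deltas": "0 0 0.15 0 0 0 -1; 0 0 0.15 0 0 0 -1; 0 0 0.15 0 0 0 -1; 0 0 0.15 0 0 0 -1; 0 0 0.15 0 0 0 -1; 0 0 0.15 0 0 0 -1; 0 0 0.15 0 0 0 -1; 0 0 0.15 0 0 0 -1; 0 0 0.15 0 0 0 -1; 0 0 0.15 0 0 0 -1"}}

```text
clock: 60.42
tcp_pos: [0.4314, 0.0797, 0.1508]
tool_rot: [-3.132, -0.224, 0.002]
wrist_force: [-5.4, 2.0, 9.5]
width: 0.0141
grasp_force: 20.0
```

Call:
{"fn": "carry_out", "kwargs": {"deltas": "0 0 0.03 0 0 0 -1; 0 0 0 0 0 0 -1; 0 0 0 0 0 0 -0.5; 0 0 0 0 0 0 -0.2; 0 0 0 0 0 0 -0.2; 0 0 0 0 0 -0.03 -0.2; 0 0 0 0 0 -0.05 -0.2; 0 0 0 0 0 -0.05 0; 0 0 0 -0.03 0 -0.05 0; 0 0 0 -0.02 0 -0.05 0"}}

```text
clock: 61.68
tcp_pos: [0.3817, 0.073, 0.3814]
tool_rot: [3.136, 0.185, 0.0]
wrist_force: [1.1, -0.3, -0.2]
width: 0.0467
grasp_force: 0.0
```

Call:
{"fn": "carry_out", "kwargs": {"deltas": "0 0 0 0 0 0 0; 0 0 0 0 0 0 0; 0 0 0 0 0 0 0"}}

```text
clock: 62.05
tcp_pos: [0.3824, 0.0732, 0.3782]
tool_rot: [-3.136, -0.185, 0.005]
wrist_force: [0.3, 0.4, -0.0]
width: 0.0463
grasp_force: 0.0
```

```bash
python3 -c "
from h import *
p=snap('wrist');save(p,'w7');C=cloud(p);hsv=cv2.cvtColor(p['frame'],cv2.COLOR_RGB2HSV)
m=(p['range_z']>0)&((hsv[...,0]<6)|(hsv[...,0]>174))&(hsv[...,1]>170)&(C[...,2]>.13)&(C[...,2]<.18)&(C[...,1]>0)&(C[...,1]<.25)
P=C[m];print(len(P),cv2.minAreaRect(P[:,:2].astype(np.float32)*1000));lidz();print(manip.sense()['wrist_force'])
"
```

```text
555 ((447.79296875, 81.2344970703125), (63.26091766357422, 16.18793296813965), 7.116039752960205)
scene -0.1 197 [0.1308 0.1346 0.138 ]
scene 0.07 270 [0.1253 0.1303 0.1351]
side -0.1 340 [0.1311 0.134  0.1365]
side 0.07 119 [0.1267 0.1311 0.135 ]
[ 0.61787054 -0.45343019 -0.1442352 ]
```

View pics/w7.png

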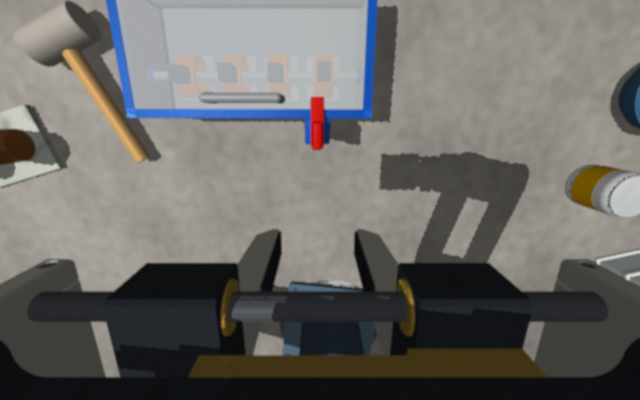

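The lid is shut with the four clips hanging below it at (185–322,70). The button wing lies over the front edge at (317,105), 7.1° against the case's 6.7°. I hand the job in.

```bash
python3 -c "
from workcell import manip
print(manip.job_done())"
```

```text
the job is handed in; nothing more can be done
None
```

The job is handed in: all four clips hang on the rod, the lid is shut, the turnbutton is turned back over it, and the bowl, tins and mallet were not touched; the judge's verdict was not shown.

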